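Set the ratchet sample stand four clicks up and load the cup

TASK

The ratchet stand is fully down: lift its platform slowly by the black lug until the spring pawl has clicked exactly four times, then let it down gently, neither dropped nor pressed, so that it rests on the pawl at that notch, and let go. Then stand the lidded sample cup upright in the round seat on the platform, and leave the vial and the tape roll where they are.

Things in the scene. Friction and masses are not known exactly. Their poses are not given: they have to be found in the camera images.
- stand: Fixed stand: grey base plate 120 x 100 x 10 mm (x by y), rear post with guide arm. Origin at the centre of its underside, on the column's vertical axis; front is -x. A pawl head is clamped on the post, at a height that is not measured and varies by 30 mm from start to start; its sprung pawl (black tail knob) bears on the column from the +y side and must not be loaded with over 20 N.
- column: Sliding column with platform, 0.35 to 0.7 kg; goes straight up by at most 100 mm, cannot turn. Axes as the stand's; the origin's height above the stand's origin is how far it is raised (0 fully down). Platform: aluminium plate 108 x 74 x 8 mm, from 67 mm in front of the axis to 41 mm behind it, upper face 145 mm above this origin.
- lug_grip (a point): Where to take the black lifting lug: an upright bar 12 mm thick along the stand's y, 20 mm along its x and 48 mm tall, standing on the platform 54 mm in front (-x) of the column's axis. The point lies on the lug's centre line, 30 mm above the platform and 18 mm below the lug's top; axes as the stand's.
- seat (a point): Centre of the cup's round seat, on the upper face of the platform, on the column's axis; axes as the stand's. A ring lip 5 mm high and 64 mm in inner diameter surrounds it.
- cup_mid (a point): Centre (half-way up, 29 mm above its underside) of the sample cup: white, round, closed by a dark lid, 55 mm in diameter at the lid, about 52 mm at the wall, 58 mm tall, about 80 g; z along its axis.
- vial_mid (a point): Centre of a small glass vial with a screw cap, 22 mm in diameter, 48 mm tall; to be left alone.
- tape_mid (a point): Centre of a roll of tape lying flat, 52 mm in diameter, 19 mm tall; to be left alone.
- tooth1 (a point): Underside of the top one of five ring saw teeth on the steel column, 12 mm apart, sloping above, flat below. In raising, the pull climbs by 3 to 8 N over 6 mm as a tooth pushes the pawl aside, falls off at its crest, and within 2 mm more the pawl clicks in; 4 mm on, the next climb begins. First click 11 to 42 mm above fully down. Lowered, a tooth sits on the pawl and the pull vanishes.
Mind the look-alikes: they are no part of the job. What is shaped like the part that bears cup_mid but green is not meant.

How it is judged:
By the outcome, as a careful person would: the job done as asked, in the order asked, and still so for the second after the job is handed in, with the robot touching nothing.
It also fails if it takes over 72 s, if anything falls off the work surface, if the arm or the gripper's body presses on something with over 40 N, if the wrist force passes 120 N, or if a joint passes its speed limit or range.

ROBOT

A 7-joint arm with a two-finger parallel gripper is mounted at the origin on a cart in front of the work surface, level with it; the furniture and walls round the work are solid. World frame = base frame: x ahead of the robot, y to its left, z up, the work surface at z = 0. Lengths are in m, angles in rad, forces in N, time in s.
With the tool pointing down it reaches from about 0.4 to 0.875 m from the base axis. Payload 19.3 kg.
Tool frame: the origin (TCP) lies midway between the tips of the shut fingers; the grasp point (between the pads) lies 19 mm behind it; z points along the fingers, y is the line along which they close (so a half turn about z gives the same grasp; the last joint's range is limited). The gripper opens to 85 mm and grips with 20 to 120 N. Pads are 22 mm wide; open, the fingers measure 114 mm over their backs; the gripper's body (76 mm by 85 mm) begins 54 mm behind the grasp point. The pads swing forward as they close: fully open they stand 13 mm farther back than shut.
Start: joints at [-1.406, 0.521, -0.036, 1.599, 0.021, 1.021, -0.113], TCP at [0.145, 0.608, 0.231] pointing down, gripper open.
Joint ranges: [-2.91, 2.91], [-0.3, 2.13], [-1.5, 1.42], [0.17, 2.43], [-1.26, 4.41], [0.16, 1.93], [-2.52, 2.52]. Speed limits (rad/s): [1.89, 1.89, 2.39, 2.39, 3.01, 3.01, 3.01].

INTERFACE

Orientations are given as a 3x3 rotation matrix whose columns are the frame's x, y, z axes.
In Python, from bench import sensors, optics, sign_off gives the robot as it stands.
- The arm moves only by the tool jog_arm, never from a script. Its argument "steps" is a list of rows, each an object of numbers: "tx", "ty", "tz": the shift along the tool's x, y, z as a fraction of full scale; "ax", "ay", "az": the turn, a rotation vector about the tool's x, y, z as a fraction of full scale; "gripper": the opening, from 0 (shut) to 1 (fully open). A call has exactly 5 rows; each row shifts and turns the commanded pose from where the row before left it, along the tool's axes as they then stand; what a row does not reach is not made up. Full scale, the value 1, is 0.025 m for a shift and 5 degrees for a turn. A row lasts 1/12 s, in which the tool goes at most 41.7 mm and 7.16 degrees, less where a joint would pass 70% of its speed; a pose out of reach is approached as far as the arm can. A call with a number of a shift or a turn outside -1 to 1 is refused whole. A call with a gripper value outside its range is refused whole. The fingers move at their own pace and stop on an object; "grip_force" is the grip in N (left out, the last holds). Time passes only in rows, so rows that do not move let the fingers close, or fill a call up. It gives the time, the measured TCP pose, the force, the opening and the grip force at its end, in the units of the state.
- sensors.state(): the state, without advancing time (a new reading comes with each control period).
- optics.grab_frame(name): name is "scene" or "side" or "wrist"; returns a dict with "pixels" (420x560x3 uint8, blue, green, red), "depth" (420x560 float32, m along the optical axis (not along the pixel's ray), 0 where there is no reading), "camera_matrix" (3x3 intrinsics, pixels), "k1" (the pictures are not rectified: a ray, as slopes to the right and down, at radius r is drawn at 1 + k1 r^2 times it, then the intrinsics apply), "xyz" and "orientation" of the camera in the world. Camera axes: x right, y down, z forward; pixel columns grow to the right and rows downward; lengths in m; the calibration is good to about 2 mm. A picture is of the moment at which its call begins.
- sign_off(): hands the job in; it is judged then, once.
The state is a dict: "time_s": time; "qpos": joint angles; "joint_velocities": joint speeds; "joint_efforts": joint torques, N m; "ee_pos": TCP position; "tcp_rot": TCP orientation; "ft_force": force on the tool from outside, world axes, zero at the start; "torque": the same for the moment, N m; "finger_gap": finger opening in m; "gripper_force": force on a finger pad.
Only numpy, scipy, OpenCV 4.12 (cv2) and the standard library are available. Lean on these libraries where they do the work, as an engineer would, in place of code of your own. Each camera call takes 0.05 s, during which the arm holds its last target. There are 200 camera calls.

## Working session

There is one attempt and no reset: what is moved stays moved. The work goes in short steps, Python scripts to look and compute and a tool call to move; the robot and the scene stay as the last step left them, time stands still between calls to the robot, and variables do not carry over. Pictures are saved under pics/ and viewed, at most 10 in all, crops included, and the job is handed in when it is done.

Besides the shell and the picture viewer there is one more tool, called after "Emit:" in YAML: its name, and indented under it one key for each argument. jog_arm: Moves the arm, as the interface text tells. Shift numbers are shares of 0.025 m and turn numbers shares of 5 degrees, none past 1 either way. Its arguments: {"type":"object","properties":{"steps":{"type":"array"},"grip_force":{"type":"number"}},"required":["steps"]}

```bash
mkdir -p pics
cat > h.py <<'E'
import numpy as np, cv2
from bench import sensors, optics
def grab(n,save=None):
    f=optics.grab_frame(n)
    if save: cv2.imwrite('pics/'+save,f['pixels'])
    np.savez(''+n+'.npz',**{k:np.asarray(v) for k,v in f.items()})
    return f
def pts(f):
    K=np.asarray(f['camera_matrix']);k1=float(f['k1'])
    h,w=f['depth'].shape
    u,v=np.meshgrid(np.arange(w),np.arange(h))
    p=cv2.undistortPoints(np.stack([u.ravel(),v.ravel()],1).astype(np.float64)[:,None],K,np.array([k1,0,0,0,0.]))[:,0]
    d=np.asarray(f['depth']).ravel()
    c=np.c_[p,np.ones(len(p))]*d[:,None]
    W=c@np.asarray(f['orientation']).T+np.asarray(f['xyz'])
    W[d==0]=np.nan
    return W.reshape(h,w,3)
E
python3 - <<'E'
from h import *
a=grab('scene','scene1.png');b=grab('side','side1.png')
for f in (a,b): print(np.round(f['xyz'],3),np.round(f['orientation'],3).tolist(),f['camera_matrix'][0][0],f['k1'])
s=sensors.state();print(np.round(s['tcp_rot'],3).tolist(),np.round(s['ee_pos'],3),s['ft_force'],s['time_s'],s['finger_gap'])
E
```

```text
[-0.103 -0.869  0.66 ] [[0.782, -0.313, 0.539], [-0.623, -0.358, 0.695], [-0.024, -0.88, -0.475]] 501.7844499353371 -0.021985938358621768
[ 0.182 -0.778  0.516] [[0.894, -0.227, 0.387], [-0.448, -0.403, 0.798], [-0.025, -0.887, -0.461]] 390.80156953541757 0.014432015965447045
[[-0.973, 0.233, -0.0], [0.233, 0.973, -0.001], [-0.0, -0.001, -1.0]] [0.145 0.608 0.231] [-0.42841087  0.83735141  0.10250317] 0.1 0.08528265334534506
```

View pics/scene1.png

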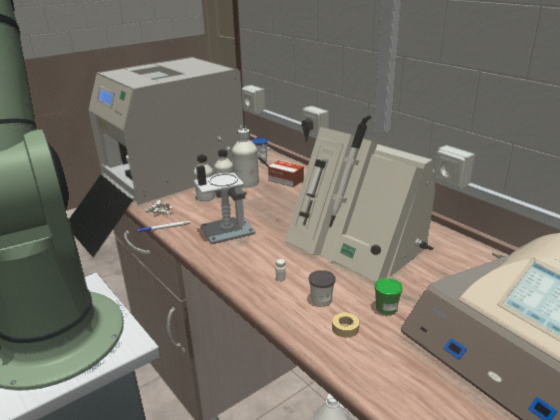

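View pics/side1.png

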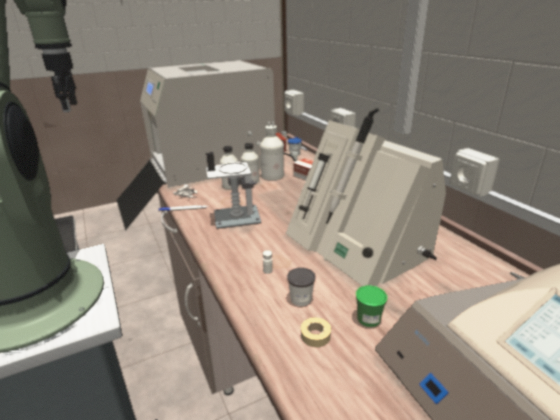

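The scene view shows the stand at (228,205), with its black lug at (201,175) and white seat ring at (224,182). The vial is at (280,270) and the tape at (345,324). There are two cups: one white with a dark lid at (321,288), and one green at (388,296). The white one fits the description, and the green one is the look-alike. I'll confirm this in a crop.

Run:
```python
from h import *
a=dict(np.load('scene.npz'));b=dict(np.load('side.npz'))
A=cv2.resize(a['pixels'][150:270,170:290],(480,480),interpolation=3)
B=cv2.resize(a['pixels'][250:350,260:420],(0,0),fx=2,fy=2,interpolation=3)
cv2.imwrite('pics/c1.png',np.hstack([A,cv2.copyMakeBorder(B,0,280,0,0,0)]))
def rep(n,f,u0,u1,v0,v1,fn):
    P=pts(f)[v0:v1,u0:u1];I=f['pixels'][v0:v1,u0:u1].astype(int)
    m=fn(I,P)&np.isfinite(P[...,0]);Q=P[m]
    if len(Q): print(n,len(Q),'med',np.round(np.median(Q,0),4),'lo',np.round(np.percentile(Q,3,axis=0),4),'hi',np.round(np.percentile(Q,97,axis=0),4))
for nm,f,bx in (('scene',a,dict(lug=(190,212,158,190),plat=(190,250,165,200),base=(195,260,215,245),cup=(305,338,265,308),vial=(272,289,256,284),tape=(328,362,310,338),green=(372,405,275,318))),
             ('side',b,dict(lug=(200,220,145,178),plat=(200,255,155,190),base=(205,265,203,230),cup=(283,320,263,308),vial=(259,276,247,276),tape=(298,334,316,348),green=(352,390,283,330)))):
    print(nm)
    rep('lug',f,*bx['lug'],lambda I,P:(I.max(-1)<60)&(P[...,2]>.14)&(P[...,2]<.22))
    rep('platform',f,*bx['plat'],lambda I,P:(abs(P[...,2]-.145)<.004))
    rep('base top',f,*bx['base'],lambda I,P:(abs(P[...,2]-.010)<.003))
    rep('cup top',f,*bx['cup'],lambda I,P:(abs(P[...,2]-.058)<.003))
    rep('cup all',f,*bx['cup'],lambda I,P:(P[...,2]>.02))
    rep('vial',f,*bx['vial'],lambda I,P:(P[...,2]>.01))
    rep('tape',f,*bx['tape'],lambda I,P:(abs(P[...,2]-.019)<.003))
    rep('green',f,*bx['green'],lambda I,P:(P[...,2]>.01))
```

```text
scene
lug 108 med [0.4299 0.1282 0.1718] lo [0.4229 0.1233 0.1513] hi [0.4371 0.1322 0.1919]
platform 496 med [0.4722 0.1141 0.146 ] lo [0.4174 0.0775 0.1419] hi [0.5161 0.1558 0.1484]
base top 651 med [0.4689 0.1025 0.0107] lo [0.4231 0.0643 0.0079] hi [0.5343 0.1689 0.0128]
cup top 318 med [ 0.4743 -0.2551  0.0567] lo [ 0.4503 -0.2794  0.0552] hi [ 0.4994 -0.2301  0.0591]
cup all 646 med [ 0.4673 -0.2627  0.0549] lo [ 0.4501 -0.2794  0.0218] hi [ 0.4982 -0.2325  0.0586]
vial 178 med [ 0.4519 -0.1472  0.0333] lo [ 0.4447 -0.1519  0.0122] hi [ 0.4649 -0.1359  0.05  ]
tape 322 med [ 0.4488 -0.3515  0.0187] lo [ 0.4261 -0.3739  0.0161] hi [ 0.4726 -0.3271  0.0211]
green 822 med [ 0.5484 -0.3666  0.052 ] lo [ 0.5316 -0.3855  0.0131] hi [ 0.6034 -0.2914  0.0578]
side
lug 67 med [0.4329 0.1248 0.175 ] lo [0.4277 0.1215 0.1542] hi [0.4381 0.1283 0.1907]
platform 437 med [0.4773 0.11   0.1451] lo [0.4218 0.0761 0.1419] hi [0.5204 0.15   0.1482]
base top 615 med [0.474  0.0991 0.0102] lo [0.4275 0.0601 0.0078] hi [0.544  0.1641 0.0122]
cup top 415 med [ 0.4772 -0.2576  0.0567] lo [ 0.4535 -0.2819  0.0552] hi [ 0.501  -0.2331  0.0588]
cup all 753 med [ 0.4723 -0.268   0.0555] lo [ 0.453  -0.2824  0.0224] hi [ 0.4997 -0.2352  0.0583]
vial 190 med [ 0.4559 -0.1508  0.0338] lo [ 0.4481 -0.1549  0.0115] hi [ 0.4673 -0.1397  0.0496]
tape 446 med [ 0.4507 -0.3546  0.0195] lo [ 0.4286 -0.3766  0.0165] hi [ 0.475  -0.3297  0.021 ]
green 1028 med [ 0.5517 -0.3713  0.0552] lo [ 0.5339 -0.3882  0.0121] hi [ 0.6002 -0.2982  0.0586]
```

View pics/c1.png

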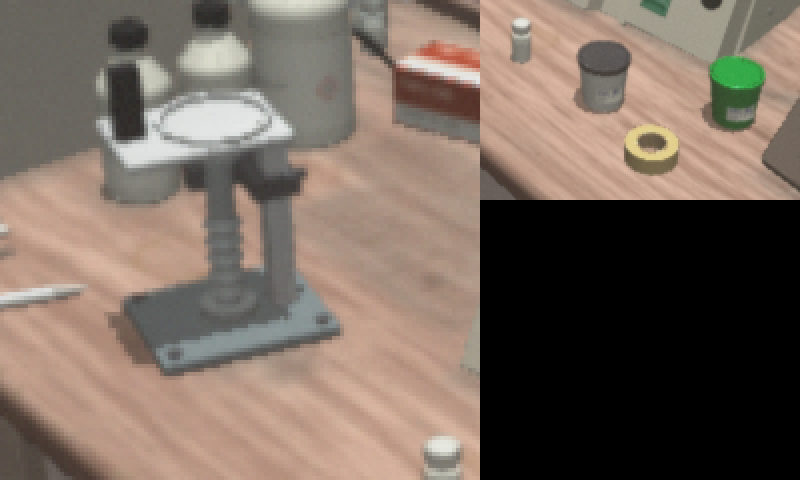

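The crop confirms it: the dark-lidded white cup is at (321,288), near world (0.476,-0.257), and the green cup is separate. Next I need the stand's yaw and the obstacles along the path.

Run:
```python
from h import *
for n,pb,bb in (('scene',(185,255,165,202),(195,260,212,245)),('side',(195,260,155,192),(205,268,200,230))):
    f=dict(np.load(n+'.npz'));P=pts(f);I=f['pixels'].astype(int)
    u0,u1,v0,v1=pb;Q=P[v0:v1,u0:u1];J=I[v0:v1,u0:u1]
    m=(abs(Q[...,2]-.147)<.006)&(J.min(-1)>150)
    r=cv2.minAreaRect((Q[m][:,:2]*1000).astype(np.float32));print(n,'plat',np.round(r[0],1),np.round(r[1],1),round(r[2],1),m.sum())
    u0,u1,v0,v1=bb;Q=P[v0:v1,u0:u1];J=I[v0:v1,u0:u1]
    m=(abs(Q[...,2]-.010)<.003)&(J[...,0]>J[...,2]+3)
    r=cv2.minAreaRect((Q[m][:,:2]*1000).astype(np.float32));print(n,'base',np.round(r[0],1),np.round(r[1],1),round(r[2],1),m.sum())
    if n=='scene':
        ok=np.isfinite(P[...,0]);W=P[ok]
        xs=np.arange(.15,.85,.05)
        print('x',np.round(xs,2))
        for y in np.arange(.65,-.5,-.05):
            row=[]
            for x in xs:
                k=(abs(W[:,0]-x)<.025)&(abs(W[:,1]-y)<.025)
                row.append('%3d'%(W[k,2].max()*100) if k.sum()>3 else '  .')
            print('%5.2f'%y,' '.join(row))
```

```text
scene plat [472.1 121.4] [ 79.1 108.1] 74.5 499
scene base [481.6 116.5] [ 97.5 117.1] 77.7 273
x [0.15 0.2  0.25 0.3  0.35 0.4  0.45 0.5  0.55 0.6  0.65 0.7  0.75 0.8 ]
 0.65   .  -9  -4   0  27  33  33  34  33  33  33  33   .   .
 0.60   .  55  -4   0  28  33  33  33  33  33  33  33   .   .
 0.55   .  56  -4   0  28  33  33  33  32  33  33  33   .   .
 0.50   .  -8  -4   0  27  33  33  33   .  33  33  33  33   .
 0.45   .  -8  -4   0  27  33  33  33  33  33  33  33   .   3
 0.40   .  -9  -4   0  27  33  33  33  33  33  33  33  33   5
 0.35   .   .   . -79   1   2   1   9  13  13  13  18   0   2
 0.30   .   .   .   .   1   1   0   9  13  13  13  18  11   5
 0.25   .   .   .   1   1   1   0   0   0   0   0   0   5   5
 0.20   .   .   .   .   0   1   1   0   0   0   0   0   3   5
 0.15   0   .   .   .   0  19  19  15  14   0   0   0   0 -79
 0.10   0   .   .   .   0  14  19  15  14   0   0   0 -80 -79
 0.05   1   .   .   .   0   0   1  14   1   0   0 -80 -80 -79
-0.00   1   .   .   .   0   0   0   0   0  13  25  27   .   .
-0.05   1   .   .   .   0   0   0   0  10  19  25  27   . -80
-0.10   0   .   .   .   0   0   0   0  10  17  25  31   .   .
-0.15   0   .   .   .   0   0   5   0   3  14  24  31  31   .
-0.20   .   .   .   .   0   0   0   0   0   7  14  23  24   .
-0.25   .   .   .   .   0   0   6   5   0   8  18  24  24  23
-0.30   .   .   .   .   0   0   5   5   0   8  17  24  24  23
-0.35   .   .   .   .   0   2   2   1   5   5   0   0   0   0
-0.40   .   .   .   .   0   0   1   0   5   5   0   .   0   0
-0.45   .   .   .   .   0   0   0   4   8   9   9   8   8   8
side plat [474.4 117.6] [ 75.9 107.4] 75.4 479
side base [490.9  83.7] [118.4  50.9] 14.9 130
```

Emit:
jog_arm:
  steps:
    - {"tx":-0.3,"ty":-0.5,"tz":-0.8,"gripper":1}
    - {"tx":-0.55,"ty":-0.8,"tz":-0.6}
    - {"tx":-0.55,"ty":-0.85,"tz":-0.5}
    - {"tx":-0.55,"ty":-0.85,"tz":-0.5}
    - {"tx":-0.55,"ty":-0.85,"tz":-0.5}

```text
validation failed for argument at $.st...
```

Emit:
jog_arm:
  steps:
    - {"tx":-0.55,"ty":-0.85,"tz":-0.5,"gripper":1}
    - {"tx":-0.55,"ty":-0.85,"tz":-0.5}
    - {"tx":-0.55,"ty":-0.85,"tz":-0.5}
    - {"tx":-0.6,"ty":-0.85,"tz":0}
    - {"tx":-0.6,"ty":-0.85,"tz":0}

```text
validation failed for argument at $.st...
```

Emit:
jog_arm:
  steps:
    - {"tx":-0.3,"ty":-0.5,"tz":-0.8,"ax":0,"ay":0,"az":0,"gripper":1}
    - {"tx":-0.55,"ty":-0.8,"tz":-0.6,"ax":0,"ay":0,"az":0,"gripper":1}
    - {"tx":-0.55,"ty":-0.85,"tz":-0.5,"ax":0,"ay":0,"az":0,"gripper":1}
    - {"tx":-0.55,"ty":-0.85,"tz":-0.5,"ax":0,"ay":0,"az":0,"gripper":1}
    - {"tx":-0.55,"ty":-0.85,"tz":-0.5,"ax":0,"ay":0,"az":0,"gripper":1}

```text
time_s: 0.52
ee_pos: [0.184, 0.4984, 0.304]
tcp_rot: [[-0.973, 0.233, -0.0], [0.233, 0.973, -0.001], [0.0, -0.001, -1.0]]
ft_force: [0.7, 0.2, 1.1]
finger_gap: 0.085
gripper_force: 0.0
```

Emit:
jog_arm:
  steps:
    - {"tx":-0.62,"ty":-0.82,"tz":-0.3,"ax":0,"ay":0,"az":0,"gripper":0.6}
    - {"tx":-0.62,"ty":-0.82,"tz":-0.3,"ax":0,"ay":0,"az":0,"gripper":0.6}
    - {"tx":-0.62,"ty":-0.82,"tz":-0.3,"ax":0,"ay":0,"az":0,"gripper":0.6}
    - {"tx":-0.62,"ty":-0.82,"tz":-0.3,"ax":0,"ay":0,"az":0,"gripper":0.6}
    - {"tx":-0.62,"ty":-0.82,"tz":-0.3,"ax":0,"ay":0,"az":0,"gripper":0.6}

```text
time_s: 0.93
ee_pos: [0.2356, 0.3806, 0.3415]
tcp_rot: [[-0.973, 0.233, -0.0], [0.233, 0.973, -0.0], [0.0, -0.0, -1.0]]
ft_force: [0.1, -0.0, 0.1]
finger_gap: 0.0511
gripper_force: 0.0
```

Emit:
jog_arm:
  steps:
    - {"tx":-0.68,"ty":-0.52,"tz":0,"ax":0,"ay":0,"az":0,"gripper":0.6}
    - {"tx":-0.68,"ty":-0.52,"tz":0,"ax":0,"ay":0,"az":0,"gripper":0.6}
    - {"tx":-0.68,"ty":-0.52,"tz":0.1,"ax":0,"ay":0,"az":0,"gripper":0.6}
    - {"tx":-0.68,"ty":-0.52,"tz":0.2,"ax":0,"ay":0,"az":0,"gripper":0.6}
    - {"tx":-0.68,"ty":-0.52,"tz":0.3,"ax":0,"ay":0,"az":0,"gripper":0.6}

```text
time_s: 1.35
ee_pos: [0.3035, 0.2981, 0.3264]
tcp_rot: [[-0.973, 0.233, 0.0], [0.233, 0.973, 0.001], [-0.0, 0.001, -1.0]]
ft_force: [0.0, 0.3, 0.3]
finger_gap: 0.0511
gripper_force: 0.0
```

Emit:
jog_arm:
  steps:
    - {"tx":-0.68,"ty":-0.52,"tz":0.3,"ax":0,"ay":0,"az":0,"gripper":0.6}
    - {"tx":-0.68,"ty":-0.52,"tz":0.3,"ax":0,"ay":0,"az":0,"gripper":0.6}
    - {"tx":-0.68,"ty":-0.52,"tz":0.3,"ax":0,"ay":0,"az":0,"gripper":0.6}
    - {"tx":-0.68,"ty":-0.52,"tz":0.3,"ax":0,"ay":0,"az":0,"gripper":0.6}
    - {"tx":-0.68,"ty":-0.52,"tz":0.3,"ax":0,"ay":0,"az":0,"gripper":0.6}

```text
time_s: 1.77
ee_pos: [0.3708, 0.215, 0.2884]
tcp_rot: [[-0.973, 0.233, -0.0], [0.233, 0.973, -0.0], [0.0, -0.0, -1.0]]
ft_force: [1.2, -0.1, -0.1]
finger_gap: 0.0511
gripper_force: 0.0
```

Run:
```python
from h import *
f=grab('wrist','w1.png');print(np.round(f['xyz'],3),np.round(f['orientation'],3).tolist())
P=pts(f);I=f['pixels'].astype(int)
m=(abs(P[...,2]-.147)<.006)&(I.min(-1)>140)
print(m.sum(),cv2.minAreaRect((P[m][:,:2]*1000).astype(np.float32)))
m=(abs(P[...,2]-.193)<.005)&(np.hypot(P[...,0]-.433,P[...,1]-.13)<.04)
Q=P[m];print(len(Q),Q.mean(0) if len(Q) else '',cv2.minAreaRect((Q[:,:2]*1000).astype(np.float32)) if len(Q) else '')
```

```text
[0.304 0.232 0.431] [[0.232, 0.936, 0.264], [0.973, -0.224, -0.063], [0.0, 0.271, -0.963]]
2667 ((448.6202392578125, 257.5988464355469), (123.30619049072266, 313.45391845703125), 10.277291297912598)
0
```

View pics/w1.png

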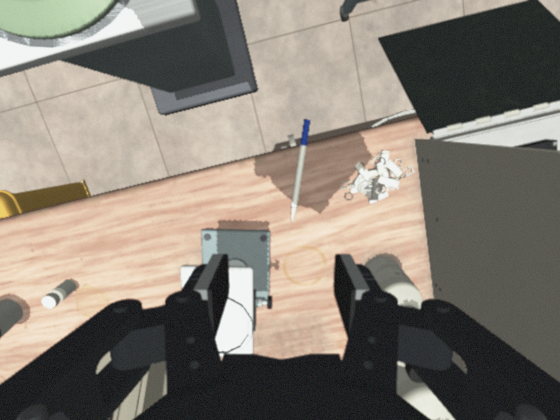

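The wrist view shows the base plate at (237,250), with its edges parallel to the image. The tool yaw (-13.5°) therefore already matches the stand. The platform is at (215,310), and the lug is behind the left finger.

Emit:
jog_arm:
  steps:
    - {"tx":-0.64,"ty":-0.55,"tz":0.3,"ax":0,"ay":0,"az":0,"gripper":0.6}
    - {"tx":-0.64,"ty":-0.55,"tz":0.4,"ax":0,"ay":0,"az":0,"gripper":0.6}
    - {"tx":-0.64,"ty":-0.55,"tz":0.4,"ax":0,"ay":0,"az":0,"gripper":0.6}
    - {"tx":-0.64,"ty":-0.55,"tz":0.4,"ax":0,"ay":0,"az":0,"gripper":0.6}
    - {"tx":-0.64,"ty":-0.55,"tz":0.4,"ax":0,"ay":0,"az":0,"gripper":0.6}

```text
time_s: 2.23
ee_pos: [0.4325, 0.1297, 0.2408]
tcp_rot: [[-0.973, 0.232, -0.0], [0.232, 0.973, -0.0], [0.0, -0.0, -1.0]]
ft_force: [-0.1, 0.7, 0.8]
finger_gap: 0.0512
gripper_force: 0.0
```

Run:
```python
from h import *
f=grab('wrist','w2.png');print(np.round(f['xyz'],3))
P=pts(f);s=sensors.state();R=np.array(s['tcp_rot']);t=np.array(s['ee_pos']);print(np.round(t,4))
L=(P-t)@R   # tool coords
np.save('L.npy',L)
I=f['pixels'].astype(int)
m=(P[...,2]>.15)&(P[...,2]<.2)&(np.abs(L[...,1])<.02)&(np.abs(L[...,0])<.04)&(I.max(-1)<90)
Q=L[m];print(len(Q));
if len(Q): print(np.round(np.percentile(Q,[2,50,98],axis=0),4))
```

```text
[0.366 0.146 0.383]
[0.4338 0.1264 0.2393]
694
[[-0.007   0.0012  0.0453]
 [ 0.0066  0.0065  0.0474]
 [ 0.0106  0.0117  0.086 ]]
```

View pics/w2.png

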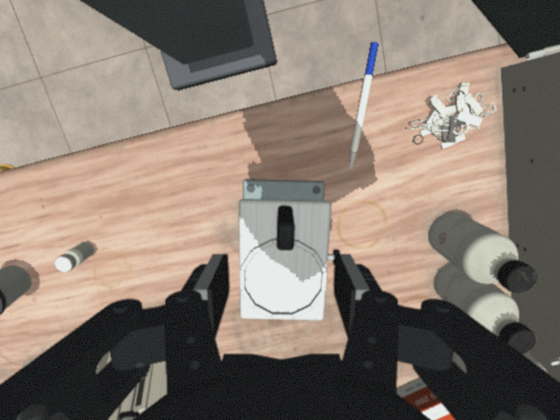

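The wrist view shows the black lug at (286,228), about 3 mm to the right of the finger midline (280). The seat is at (284,275). I'll shift +y by 6 mm and descend.

Emit:
jog_arm:
  steps:
    - {"tx":0.04,"ty":0.25,"tz":0.3,"ax":0,"ay":0,"az":0,"gripper":0.6}
    - {"tx":0,"ty":0,"tz":0.8,"ax":0,"ay":0,"az":0,"gripper":0.6}
    - {"tx":0,"ty":0,"tz":0.9,"ax":0,"ay":0,"az":0,"gripper":0.6}
    - {"tx":0,"ty":0,"tz":0.8,"ax":0,"ay":0,"az":0,"gripper":0.6}
    - {"tx":0,"ty":0,"tz":0.5,"ax":0,"ay":0,"az":0,"gripper":0.6}

```text
time_s: 2.7
ee_pos: [0.4317, 0.1373, 0.1569]
tcp_rot: [[-0.973, 0.232, -0.002], [0.232, 0.973, -0.001], [0.002, -0.001, -1.0]]
ft_force: [-0.4, 0.1, 0.3]
finger_gap: 0.0512
gripper_force: 0.0
```

Emit:
jog_arm:
  steps:
    - {"tx":0,"ty":0,"tz":0,"ax":0,"ay":0,"az":0,"gripper":0.35}
    - {"tx":0,"ty":0,"tz":0,"ax":0,"ay":0,"az":0,"gripper":0.35}
    - {"tx":0,"ty":0,"tz":0,"ax":0,"ay":0,"az":0,"gripper":0.35}
    - {"tx":0,"ty":0,"tz":0,"ax":0,"ay":0,"az":0,"gripper":0.35}
    - {"tx":0,"ty":0,"tz":0,"ax":0,"ay":0,"az":0,"gripper":0.35}

```text
time_s: 3.12
ee_pos: [0.4331, 0.1371, 0.1595]
tcp_rot: [[-0.973, 0.233, 0.001], [0.233, 0.973, 0.001], [-0.001, 0.001, -1.0]]
ft_force: [1.1, 0.7, -0.1]
finger_gap: 0.0299
gripper_force: 0.0
```

Run:
```python
from h import *
s=sensors.state();R=np.array(s['tcp_rot']);t=np.array(s['ee_pos']);print(np.round(t,4),np.round(R[:,:2].T,4),s['ft_force'])
f=grab('wrist','w3.png')
P=pts(f);L=(P-t)@R
I=f['pixels'].astype(int)
m=(P[...,2]>.185)&(P[...,2]<.2)&(np.abs(L[...,1])<.013)&(np.abs(L[...,0])<.04)&(I.max(-1)<90)
Q=L[m];print(len(Q),np.round(np.percentile(Q,[2,50,98],axis=0),4))
```

```text
[0.4331 0.1371 0.1595] [[-0.9726  0.2326 -0.001 ]
 [ 0.2326  0.9726  0.001 ]] [ 1.05364851  0.72936131 -0.10019352]
1319 [[-0.0104 -0.0092 -0.0343]
 [ 0.0007 -0.0036 -0.0329]
 [ 0.0075  0.0016 -0.0263]]
```

View pics/w3.png

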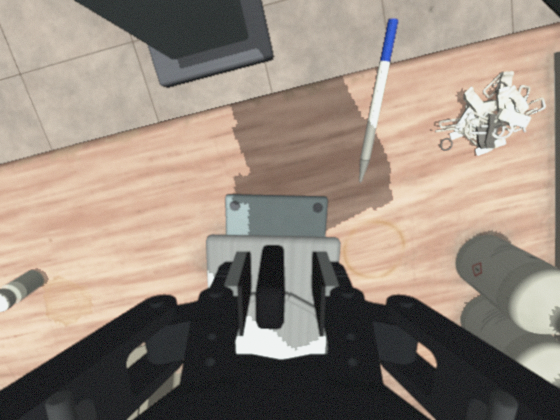

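The view shows the lug at (271,280) between the pads, 4 mm to the left of the midline. I'll correct for that, then close gently.

Emit:
jog_arm:
  grip_force: 25
  steps:
    - {"tx":0,"ty":-0.15,"tz":0.12,"ax":0,"ay":0,"az":0,"gripper":0.3}
    - {"tx":0,"ty":0,"tz":0,"ax":0,"ay":0,"az":0,"gripper":0.3}
    - {"tx":0,"ty":0,"tz":0,"ax":0,"ay":0,"az":0,"gripper":0.2}
    - {"tx":0,"ty":0,"tz":0,"ax":0,"ay":0,"az":0,"gripper":0.1}
    - {"tx":0,"ty":0,"tz":0,"ax":0,"ay":0,"az":0,"gripper":0.0}

```text
time_s: 3.58
ee_pos: [0.4318, 0.1327, 0.1559]
tcp_rot: [[-0.972, 0.233, -0.0], [0.233, 0.972, -0.0], [0.0, -0.0, -1.0]]
ft_force: [-1.6, -4.2, 4.5]
finger_gap: 0.012
gripper_force: 26.4
```

Emit:
jog_arm:
  grip_force: 60
  steps:
    - {"tx":0,"ty":0,"tz":0,"ax":0,"ay":0,"az":0,"gripper":0.0}
    - {"tx":0,"ty":0,"tz":0,"ax":0,"ay":0,"az":0,"gripper":0.0}
    - {"tx":0,"ty":0,"tz":0,"ax":0,"ay":0,"az":0,"gripper":0.0}
    - {"tx":0,"ty":0,"tz":0,"ax":0,"ay":0,"az":0,"gripper":0.0}
    - {"tx":0,"ty":0,"tz":0,"ax":0,"ay":0,"az":0,"gripper":0.0}

```text
time_s: 4.0
ee_pos: [0.4317, 0.1327, 0.1559]
tcp_rot: [[-0.972, 0.234, -0.0], [0.234, 0.972, -0.0], [0.0, -0.0, -1.0]]
ft_force: [-2.8, -4.6, 5.9]
finger_gap: 0.0115
gripper_force: 58.3
```

Gripped. Now I'll lift slowly, 2 mm per call, and read the pull after each.

Emit:
jog_arm:
  steps:
    - {"tx":0,"ty":-0.02,"tz":-0.016,"ax":0,"ay":0,"az":0,"gripper":0.0}
    - {"tx":0,"ty":0,"tz":-0.016,"ax":0,"ay":0,"az":0,"gripper":0.0}
    - {"tx":0,"ty":0,"tz":-0.016,"ax":0,"ay":0,"az":0,"gripper":0.0}
    - {"tx":0,"ty":0,"tz":-0.016,"ax":0,"ay":0,"az":0,"gripper":0.0}
    - {"tx":0,"ty":0,"tz":-0.016,"ax":0,"ay":0,"az":0,"gripper":0.0}

```text
time_s: 4.42
ee_pos: [0.4317, 0.1327, 0.1578]
tcp_rot: [[-0.973, 0.233, -0.0], [0.233, 0.973, -0.0], [0.0, -0.0, -1.0]]
ft_force: [1.2, -0.3, -5.9]
finger_gap: 0.0114
gripper_force: 58.6
```

Emit:
jog_arm:
  steps:
    - {"tx":0,"ty":0,"tz":-0.016,"ax":0,"ay":0,"az":0,"gripper":0.0}
    - {"tx":0,"ty":0,"tz":-0.016,"ax":0,"ay":0,"az":0,"gripper":0.0}
    - {"tx":0,"ty":0,"tz":-0.016,"ax":0,"ay":0,"az":0,"gripper":0.0}
    - {"tx":0,"ty":0,"tz":-0.016,"ax":0,"ay":0,"az":0,"gripper":0.0}
    - {"tx":0,"ty":0,"tz":-0.016,"ax":0,"ay":0,"az":0,"gripper":0.0}

```text
time_s: 4.83
ee_pos: [0.4317, 0.1327, 0.1599]
tcp_rot: [[-0.973, 0.233, -0.0], [0.233, 0.973, -0.0], [0.0, -0.0, -1.0]]
ft_force: [1.7, -1.0, -5.9]
finger_gap: 0.0115
gripper_force: 58.6
```

Emit:
jog_arm:
  steps:
    - {"tx":0,"ty":0,"tz":-0.016,"ax":0,"ay":0,"az":0,"gripper":0.0}
    - {"tx":0,"ty":0,"tz":-0.016,"ax":0,"ay":0,"az":0,"gripper":0.0}
    - {"tx":0,"ty":0,"tz":-0.016,"ax":0,"ay":0,"az":0,"gripper":0.0}
    - {"tx":0,"ty":0,"tz":-0.016,"ax":0,"ay":0,"az":0,"gripper":0.0}
    - {"tx":0,"ty":0,"tz":-0.016,"ax":0,"ay":0,"az":0,"gripper":0.0}

```text
time_s: 5.25
ee_pos: [0.4317, 0.1327, 0.1618]
tcp_rot: [[-0.973, 0.233, -0.0], [0.233, 0.973, -0.0], [0.0, -0.0, -1.0]]
ft_force: [1.3, -0.7, -6.6]
finger_gap: 0.0114
gripper_force: 58.6
```

Emit:
jog_arm:
  steps:
    - {"tx":0,"ty":0,"tz":-0.016,"ax":0,"ay":0,"az":0,"gripper":0.0}
    - {"tx":0,"ty":0,"tz":-0.016,"ax":0,"ay":0,"az":0,"gripper":0.0}
    - {"tx":0,"ty":0,"tz":-0.016,"ax":0,"ay":0,"az":0,"gripper":0.0}
    - {"tx":0,"ty":0,"tz":-0.016,"ax":0,"ay":0,"az":0,"gripper":0.0}
    - {"tx":0,"ty":0,"tz":-0.016,"ax":0,"ay":0,"az":0,"gripper":0.0}

```text
time_s: 5.67
ee_pos: [0.4317, 0.1327, 0.1639]
tcp_rot: [[-0.973, 0.233, 0.0], [0.233, 0.973, -0.0], [-0.0, -0.0, -1.0]]
ft_force: [1.8, -1.3, -6.3]
finger_gap: 0.0115
gripper_force: 58.6
```

Emit:
jog_arm:
  steps:
    - {"tx":0,"ty":0,"tz":-0.016,"ax":0,"ay":0,"az":0,"gripper":0.0}
    - {"tx":0,"ty":0,"tz":-0.016,"ax":0,"ay":0,"az":0,"gripper":0.0}
    - {"tx":0,"ty":0,"tz":-0.016,"ax":0,"ay":0,"az":0,"gripper":0.0}
    - {"tx":0,"ty":0,"tz":-0.016,"ax":0,"ay":0,"az":0,"gripper":0.0}
    - {"tx":0,"ty":0,"tz":-0.016,"ax":0,"ay":0,"az":0,"gripper":0.0}

```text
time_s: 6.08
ee_pos: [0.4317, 0.1327, 0.1658]
tcp_rot: [[-0.973, 0.233, -0.0], [0.233, 0.973, -0.0], [0.0, -0.0, -1.0]]
ft_force: [0.6, -1.1, -5.1]
finger_gap: 0.0112
gripper_force: 58.7
```

Emit:
jog_arm:
  steps:
    - {"tx":0,"ty":0,"tz":-0.016,"ax":0,"ay":0,"az":0,"gripper":0.0}
    - {"tx":0,"ty":0,"tz":-0.016,"ax":0,"ay":0,"az":0,"gripper":0.0}
    - {"tx":0,"ty":0,"tz":-0.016,"ax":0,"ay":0,"az":0,"gripper":0.0}
    - {"tx":0,"ty":0,"tz":-0.016,"ax":0,"ay":0,"az":0,"gripper":0.0}
    - {"tx":0,"ty":0,"tz":-0.016,"ax":0,"ay":0,"az":0,"gripper":0.0}

```text
time_s: 6.5
ee_pos: [0.4317, 0.1327, 0.1679]
tcp_rot: [[-0.973, 0.233, 0.0], [0.233, 0.973, -0.0], [-0.0, -0.0, -1.0]]
ft_force: [1.4, -0.6, -6.9]
finger_gap: 0.011
gripper_force: 58.7
```

Emit:
jog_arm:
  steps:
    - {"tx":0,"ty":0,"tz":-0.016,"ax":0,"ay":0,"az":0,"gripper":0.0}
    - {"tx":0,"ty":0,"tz":-0.016,"ax":0,"ay":0,"az":0,"gripper":0.0}
    - {"tx":0,"ty":0,"tz":-0.016,"ax":0,"ay":0,"az":0,"gripper":0.0}
    - {"tx":0,"ty":0,"tz":-0.016,"ax":0,"ay":0,"az":0,"gripper":0.0}
    - {"tx":0,"ty":0,"tz":-0.016,"ax":0,"ay":0,"az":0,"gripper":0.0}

```text
time_s: 6.92
ee_pos: [0.4317, 0.1326, 0.1698]
tcp_rot: [[-0.973, 0.233, -0.0], [0.233, 0.973, -0.0], [0.0, -0.0, -1.0]]
ft_force: [0.9, -0.6, -5.9]
finger_gap: 0.0112
gripper_force: 58.7
```

Emit:
jog_arm:
  steps:
    - {"tx":0,"ty":0,"tz":-0.016,"ax":0,"ay":0,"az":0,"gripper":0.0}
    - {"tx":0,"ty":0,"tz":-0.016,"ax":0,"ay":0,"az":0,"gripper":0.0}
    - {"tx":0,"ty":0,"tz":-0.016,"ax":0,"ay":0,"az":0,"gripper":0.0}
    - {"tx":0,"ty":0,"tz":-0.016,"ax":0,"ay":0,"az":0,"gripper":0.0}
    - {"tx":0,"ty":0,"tz":-0.016,"ax":0,"ay":0,"az":0,"gripper":0.0}

```text
time_s: 7.33
ee_pos: [0.4317, 0.1327, 0.1718]
tcp_rot: [[-0.973, 0.233, -0.0], [0.233, 0.973, -0.0], [0.0, -0.0, -1.0]]
ft_force: [1.2, -0.8, -6.4]
finger_gap: 0.0112
gripper_force: 58.7
```

Emit:
jog_arm:
  steps:
    - {"tx":0,"ty":0,"tz":-0.016,"ax":0,"ay":0,"az":0,"gripper":0.0}
    - {"tx":0,"ty":0,"tz":-0.016,"ax":0,"ay":0,"az":0,"gripper":0.0}
    - {"tx":0,"ty":0,"tz":-0.016,"ax":0,"ay":0,"az":0,"gripper":0.0}
    - {"tx":0,"ty":0,"tz":-0.016,"ax":0,"ay":0,"az":0,"gripper":0.0}
    - {"tx":0,"ty":0,"tz":-0.016,"ax":0,"ay":0,"az":0,"gripper":0.0}

```text
time_s: 7.75
ee_pos: [0.4317, 0.1327, 0.1738]
tcp_rot: [[-0.973, 0.233, 0.0], [0.233, 0.973, -0.0], [-0.0, -0.0, -1.0]]
ft_force: [0.8, -1.3, -6.2]
finger_gap: 0.0114
gripper_force: 58.7
```

Emit:
jog_arm:
  steps:
    - {"tx":0,"ty":0,"tz":-0.016,"ax":0,"ay":0,"az":0,"gripper":0.0}
    - {"tx":0,"ty":0,"tz":-0.016,"ax":0,"ay":0,"az":0,"gripper":0.0}
    - {"tx":0,"ty":0,"tz":-0.016,"ax":0,"ay":0,"az":0,"gripper":0.0}
    - {"tx":0,"ty":0,"tz":-0.016,"ax":0,"ay":0,"az":0,"gripper":0.0}
    - {"tx":0,"ty":0,"tz":-0.016,"ax":0,"ay":0,"az":0,"gripper":0.0}

```text
time_s: 8.17
ee_pos: [0.4317, 0.1326, 0.1758]
tcp_rot: [[-0.973, 0.233, -0.0], [0.233, 0.973, -0.0], [0.0, -0.0, -1.0]]
ft_force: [1.3, -0.6, -8.5]
finger_gap: 0.0112
gripper_force: 58.5
```

Emit:
jog_arm:
  steps:
    - {"tx":0,"ty":0,"tz":-0.016,"ax":0,"ay":0,"az":0,"gripper":0.0}
    - {"tx":0,"ty":0,"tz":-0.016,"ax":0,"ay":0,"az":0,"gripper":0.0}
    - {"tx":0,"ty":0,"tz":-0.016,"ax":0,"ay":0,"az":0,"gripper":0.0}
    - {"tx":0,"ty":0,"tz":-0.016,"ax":0,"ay":0,"az":0,"gripper":0.0}
    - {"tx":0,"ty":0,"tz":-0.016,"ax":0,"ay":0,"az":0,"gripper":0.0}

```text
time_s: 8.58
ee_pos: [0.4317, 0.1326, 0.1777]
tcp_rot: [[-0.973, 0.233, -0.0], [0.233, 0.973, -0.0], [0.0, -0.0, -1.0]]
ft_force: [2.7, -0.5, -14.7]
finger_gap: 0.0112
gripper_force: 58.3
```

Emit:
jog_arm:
  steps:
    - {"tx":0,"ty":0,"tz":-0.016,"ax":0,"ay":0,"az":0,"gripper":0.0}
    - {"tx":0,"ty":0,"tz":-0.016,"ax":0,"ay":0,"az":0,"gripper":0.0}
    - {"tx":0,"ty":0,"tz":-0.016,"ax":0,"ay":0,"az":0,"gripper":0.0}
    - {"tx":0,"ty":0,"tz":-0.016,"ax":0,"ay":0,"az":0,"gripper":0.0}
    - {"tx":0,"ty":0,"tz":-0.016,"ax":0,"ay":0,"az":0,"gripper":0.0}

```text
time_s: 9.0
ee_pos: [0.4317, 0.1326, 0.1798]
tcp_rot: [[-0.973, 0.233, -0.0], [0.233, 0.973, -0.0], [0.0, -0.0, -1.0]]
ft_force: [4.4, -0.8, -18.7]
finger_gap: 0.0114
gripper_force: 58.3
```

Emit:
jog_arm:
  steps:
    - {"tx":0,"ty":0,"tz":-0.016,"ax":0,"ay":0,"az":0,"gripper":0.0}
    - {"tx":0,"ty":0,"tz":-0.016,"ax":0,"ay":0,"az":0,"gripper":0.0}
    - {"tx":0,"ty":0,"tz":-0.016,"ax":0,"ay":0,"az":0,"gripper":0.0}
    - {"tx":0,"ty":0,"tz":-0.016,"ax":0,"ay":0,"az":0,"gripper":0.0}
    - {"tx":0,"ty":0,"tz":-0.016,"ax":0,"ay":0,"az":0,"gripper":0.0}

```text
time_s: 9.42
ee_pos: [0.4317, 0.1327, 0.1822]
tcp_rot: [[-0.973, 0.233, 0.0], [0.233, 0.973, 0.0], [-0.0, 0.0, -1.0]]
ft_force: [-0.2, -0.8, -3.6]
finger_gap: 0.0111
gripper_force: 60.1
```

Emit:
jog_arm:
  steps:
    - {"tx":0,"ty":0,"tz":-0.016,"ax":0,"ay":0,"az":0,"gripper":0.0}
    - {"tx":0,"ty":0,"tz":-0.016,"ax":0,"ay":0,"az":0,"gripper":0.0}
    - {"tx":0,"ty":0,"tz":-0.016,"ax":0,"ay":0,"az":0,"gripper":0.0}
    - {"tx":0,"ty":0,"tz":-0.016,"ax":0,"ay":0,"az":0,"gripper":0.0}
    - {"tx":0,"ty":0,"tz":-0.016,"ax":0,"ay":0,"az":0,"gripper":0.0}

```text
time_s: 9.83
ee_pos: [0.4317, 0.1327, 0.1838]
tcp_rot: [[-0.973, 0.233, -0.0], [0.233, 0.973, -0.0], [0.0, -0.0, -1.0]]
ft_force: [1.4, -1.3, -5.7]
finger_gap: 0.0113
gripper_force: 59.7
```

Emit:
jog_arm:
  steps:
    - {"tx":0,"ty":0,"tz":-0.016,"ax":0,"ay":0,"az":0,"gripper":0.0}
    - {"tx":0,"ty":0,"tz":-0.016,"ax":0,"ay":0,"az":0,"gripper":0.0}
    - {"tx":0,"ty":0,"tz":-0.016,"ax":0,"ay":0,"az":0,"gripper":0.0}
    - {"tx":0,"ty":0,"tz":-0.016,"ax":0,"ay":0,"az":0,"gripper":0.0}
    - {"tx":0,"ty":0,"tz":-0.016,"ax":0,"ay":0,"az":0,"gripper":0.0}

```text
time_s: 10.25
ee_pos: [0.4317, 0.1327, 0.1858]
tcp_rot: [[-0.973, 0.233, -0.0], [0.233, 0.973, -0.0], [0.0, -0.0, -1.0]]
ft_force: [0.6, -1.0, -6.0]
finger_gap: 0.0111
gripper_force: 59.7
```

Emit:
jog_arm:
  steps:
    - {"tx":0,"ty":0,"tz":-0.016,"ax":0,"ay":0,"az":0,"gripper":0.0}
    - {"tx":0,"ty":0,"tz":-0.016,"ax":0,"ay":0,"az":0,"gripper":0.0}
    - {"tx":0,"ty":0,"tz":-0.016,"ax":0,"ay":0,"az":0,"gripper":0.0}
    - {"tx":0,"ty":0,"tz":-0.016,"ax":0,"ay":0,"az":0,"gripper":0.0}
    - {"tx":0,"ty":0,"tz":-0.016,"ax":0,"ay":0,"az":0,"gripper":0.0}

```text
time_s: 10.67
ee_pos: [0.4317, 0.1327, 0.1878]
tcp_rot: [[-0.973, 0.233, -0.0], [0.233, 0.973, -0.0], [0.0, -0.0, -1.0]]
ft_force: [0.4, -1.4, -8.8]
finger_gap: 0.0112
gripper_force: 59.5
```

Emit:
jog_arm:
  steps:
    - {"tx":0,"ty":0,"tz":-0.016,"ax":0,"ay":0,"az":0,"gripper":0.0}
    - {"tx":0,"ty":0,"tz":-0.016,"ax":0,"ay":0,"az":0,"gripper":0.0}
    - {"tx":0,"ty":0,"tz":-0.016,"ax":0,"ay":0,"az":0,"gripper":0.0}
    - {"tx":0,"ty":0,"tz":-0.016,"ax":0,"ay":0,"az":0,"gripper":0.0}
    - {"tx":0,"ty":0,"tz":-0.016,"ax":0,"ay":0,"az":0,"gripper":0.0}

```text
time_s: 11.08
ee_pos: [0.4317, 0.1327, 0.1897]
tcp_rot: [[-0.973, 0.233, -0.0], [0.233, 0.973, -0.0], [0.0, -0.0, -1.0]]
ft_force: [3.1, -1.1, -14.2]
finger_gap: 0.0115
gripper_force: 58.8
```

Emit:
jog_arm:
  steps:
    - {"tx":0,"ty":0,"tz":-0.016,"ax":0,"ay":0,"az":0,"gripper":0.0}
    - {"tx":0,"ty":0,"tz":-0.016,"ax":0,"ay":0,"az":0,"gripper":0.0}
    - {"tx":0,"ty":0,"tz":-0.016,"ax":0,"ay":0,"az":0,"gripper":0.0}
    - {"tx":0,"ty":0,"tz":-0.016,"ax":0,"ay":0,"az":0,"gripper":0.0}
    - {"tx":0,"ty":0,"tz":-0.016,"ax":0,"ay":0,"az":0,"gripper":0.0}

```text
time_s: 11.5
ee_pos: [0.4317, 0.1326, 0.1918]
tcp_rot: [[-0.973, 0.233, -0.0], [0.233, 0.973, -0.0], [0.0, -0.0, -1.0]]
ft_force: [3.9, -1.3, -18.9]
finger_gap: 0.0112
gripper_force: 58.4
```

The first click came at about z=0.182, a 26 mm raise. The second tooth is at its crest now.

Emit:
jog_arm:
  steps:
    - {"tx":0,"ty":0,"tz":-0.016,"ax":0,"ay":0,"az":0,"gripper":0.0}
    - {"tx":0,"ty":0,"tz":-0.016,"ax":0,"ay":0,"az":0,"gripper":0.0}
    - {"tx":0,"ty":0,"tz":-0.016,"ax":0,"ay":0,"az":0,"gripper":0.0}
    - {"tx":0,"ty":0,"tz":-0.016,"ax":0,"ay":0,"az":0,"gripper":0.0}
    - {"tx":0,"ty":0,"tz":-0.016,"ax":0,"ay":0,"az":0,"gripper":0.0}

```text
time_s: 11.92
ee_pos: [0.4317, 0.1327, 0.1942]
tcp_rot: [[-0.973, 0.233, 0.0], [0.233, 0.973, 0.0], [-0.0, 0.0, -1.0]]
ft_force: [-1.1, -1.4, -3.0]
finger_gap: 0.0114
gripper_force: 60.1
```

Emit:
jog_arm:
  steps:
    - {"tx":0,"ty":0,"tz":-0.016,"ax":0,"ay":0,"az":0,"gripper":0.0}
    - {"tx":0,"ty":0,"tz":-0.016,"ax":0,"ay":0,"az":0,"gripper":0.0}
    - {"tx":0,"ty":0,"tz":-0.016,"ax":0,"ay":0,"az":0,"gripper":0.0}
    - {"tx":0,"ty":0,"tz":-0.016,"ax":0,"ay":0,"az":0,"gripper":0.0}
    - {"tx":0,"ty":0,"tz":-0.016,"ax":0,"ay":0,"az":0,"gripper":0.0}

```text
time_s: 12.33
ee_pos: [0.4317, 0.1327, 0.1958]
tcp_rot: [[-0.973, 0.233, 0.0], [0.233, 0.973, -0.0], [-0.0, -0.0, -1.0]]
ft_force: [-0.4, -1.9, -6.1]
finger_gap: 0.0113
gripper_force: 59.7
```

Emit:
jog_arm:
  steps:
    - {"tx":0,"ty":0,"tz":-0.016,"ax":0,"ay":0,"az":0,"gripper":0.0}
    - {"tx":0,"ty":0,"tz":-0.016,"ax":0,"ay":0,"az":0,"gripper":0.0}
    - {"tx":0,"ty":0,"tz":-0.016,"ax":0,"ay":0,"az":0,"gripper":0.0}
    - {"tx":0,"ty":0,"tz":-0.016,"ax":0,"ay":0,"az":0,"gripper":0.0}
    - {"tx":0,"ty":0,"tz":-0.016,"ax":0,"ay":0,"az":0,"gripper":0.0}

```text
time_s: 12.75
ee_pos: [0.4317, 0.1327, 0.1979]
tcp_rot: [[-0.973, 0.233, -0.0], [0.233, 0.973, -0.0], [0.0, -0.0, -1.0]]
ft_force: [-0.1, -1.5, -6.3]
finger_gap: 0.0115
gripper_force: 59.7
```

Emit:
jog_arm:
  steps:
    - {"tx":0,"ty":0,"tz":-0.016,"ax":0,"ay":0,"az":0,"gripper":0.0}
    - {"tx":0,"ty":0,"tz":-0.016,"ax":0,"ay":0,"az":0,"gripper":0.0}
    - {"tx":0,"ty":0,"tz":-0.016,"ax":0,"ay":0,"az":0,"gripper":0.0}
    - {"tx":0,"ty":0,"tz":-0.016,"ax":0,"ay":0,"az":0,"gripper":0.0}
    - {"tx":0,"ty":0,"tz":-0.016,"ax":0,"ay":0,"az":0,"gripper":0.0}

```text
time_s: 13.17
ee_pos: [0.4317, 0.1327, 0.1998]
tcp_rot: [[-0.973, 0.233, 0.0], [0.233, 0.973, -0.0], [-0.0, -0.0, -1.0]]
ft_force: [0.4, -1.1, -7.9]
finger_gap: 0.0109
gripper_force: 59.5
```

Emit:
jog_arm:
  steps:
    - {"tx":0,"ty":0,"tz":-0.016,"ax":0,"ay":0,"az":0,"gripper":0.0}
    - {"tx":0,"ty":0,"tz":-0.016,"ax":0,"ay":0,"az":0,"gripper":0.0}
    - {"tx":0,"ty":0,"tz":-0.016,"ax":0,"ay":0,"az":0,"gripper":0.0}
    - {"tx":0,"ty":0,"tz":-0.016,"ax":0,"ay":0,"az":0,"gripper":0.0}
    - {"tx":0,"ty":0,"tz":-0.016,"ax":0,"ay":0,"az":0,"gripper":0.0}

```text
time_s: 13.58
ee_pos: [0.4317, 0.1326, 0.2017]
tcp_rot: [[-0.973, 0.233, -0.0], [0.233, 0.973, -0.0], [0.0, -0.0, -1.0]]
ft_force: [2.6, -1.6, -13.9]
finger_gap: 0.011
gripper_force: 58.8
```

Emit:
jog_arm:
  steps:
    - {"tx":0,"ty":0,"tz":-0.016,"ax":0,"ay":0,"az":0,"gripper":0.0}
    - {"tx":0,"ty":0,"tz":-0.016,"ax":0,"ay":0,"az":0,"gripper":0.0}
    - {"tx":0,"ty":0,"tz":-0.016,"ax":0,"ay":0,"az":0,"gripper":0.0}
    - {"tx":0,"ty":0,"tz":-0.016,"ax":0,"ay":0,"az":0,"gripper":0.0}
    - {"tx":0,"ty":0,"tz":-0.016,"ax":0,"ay":0,"az":0,"gripper":0.0}

```text
time_s: 14.0
ee_pos: [0.4317, 0.1326, 0.2037]
tcp_rot: [[-0.973, 0.233, -0.0], [0.233, 0.973, -0.0], [0.0, -0.0, -1.0]]
ft_force: [3.3, -0.7, -18.5]
finger_gap: 0.0113
gripper_force: 58.4
```

Emit:
jog_arm:
  steps:
    - {"tx":0,"ty":0,"tz":-0.016,"ax":0,"ay":0,"az":0,"gripper":0.0}
    - {"tx":0,"ty":0,"tz":-0.016,"ax":0,"ay":0,"az":0,"gripper":0.0}
    - {"tx":0,"ty":0,"tz":-0.016,"ax":0,"ay":0,"az":0,"gripper":0.0}
    - {"tx":0,"ty":0,"tz":-0.016,"ax":0,"ay":0,"az":0,"gripper":0.0}
    - {"tx":0,"ty":0,"tz":-0.016,"ax":0,"ay":0,"az":0,"gripper":0.0}

```text
time_s: 14.42
ee_pos: [0.4317, 0.1327, 0.2062]
tcp_rot: [[-0.973, 0.233, 0.0], [0.233, 0.973, 0.0], [-0.0, 0.0, -1.0]]
ft_force: [-1.7, -0.8, -4.2]
finger_gap: 0.0115
gripper_force: 60.1
```

Emit:
jog_arm:
  steps:
    - {"tx":0,"ty":0,"tz":-0.016,"ax":0,"ay":0,"az":0,"gripper":0.0}
    - {"tx":0,"ty":0,"tz":-0.016,"ax":0,"ay":0,"az":0,"gripper":0.0}
    - {"tx":0,"ty":0,"tz":-0.016,"ax":0,"ay":0,"az":0,"gripper":0.0}
    - {"tx":0,"ty":0,"tz":-0.016,"ax":0,"ay":0,"az":0,"gripper":0.0}
    - {"tx":0,"ty":0,"tz":-0.016,"ax":0,"ay":0,"az":0,"gripper":0.0}

```text
time_s: 14.83
ee_pos: [0.4317, 0.1327, 0.2078]
tcp_rot: [[-0.973, 0.233, -0.0], [0.233, 0.973, -0.0], [0.0, -0.0, -1.0]]
ft_force: [-0.2, -2.4, -5.9]
finger_gap: 0.0116
gripper_force: 59.7
```

Emit:
jog_arm:
  steps:
    - {"tx":0,"ty":0,"tz":-0.016,"ax":0,"ay":0,"az":0,"gripper":0.0}
    - {"tx":0,"ty":0,"tz":-0.016,"ax":0,"ay":0,"az":0,"gripper":0.0}
    - {"tx":0,"ty":0,"tz":-0.016,"ax":0,"ay":0,"az":0,"gripper":0.0}
    - {"tx":0,"ty":0,"tz":-0.016,"ax":0,"ay":0,"az":0,"gripper":0.0}
    - {"tx":0,"ty":0,"tz":-0.016,"ax":0,"ay":0,"az":0,"gripper":0.0}

```text
time_s: 15.25
ee_pos: [0.4317, 0.1327, 0.2098]
tcp_rot: [[-0.973, 0.233, -0.0], [0.233, 0.973, -0.0], [0.0, -0.0, -1.0]]
ft_force: [-0.3, -1.7, -5.7]
finger_gap: 0.0113
gripper_force: 59.7
```

Three clicks so far, at about 0.182, 0.194 and 0.206. Five more calls will take it past the fourth click and stop at about z=0.2198, before the fifth climb starts at about 0.222.

Emit:
jog_arm:
  steps:
    - {"tx":0,"ty":0,"tz":-0.016,"ax":0,"ay":0,"az":0,"gripper":0.0}
    - {"tx":0,"ty":0,"tz":-0.016,"ax":0,"ay":0,"az":0,"gripper":0.0}
    - {"tx":0,"ty":0,"tz":-0.016,"ax":0,"ay":0,"az":0,"gripper":0.0}
    - {"tx":0,"ty":0,"tz":-0.016,"ax":0,"ay":0,"az":0,"gripper":0.0}
    - {"tx":0,"ty":0,"tz":-0.016,"ax":0,"ay":0,"az":0,"gripper":0.0}

```text
time_s: 15.67
ee_pos: [0.4317, 0.1327, 0.2118]
tcp_rot: [[-0.973, 0.233, -0.0], [0.233, 0.973, -0.0], [-0.0, -0.0, -1.0]]
ft_force: [0.3, -2.5, -8.9]
finger_gap: 0.0115
gripper_force: 59.5
```

Emit:
jog_arm:
  steps:
    - {"tx":0,"ty":0,"tz":-0.016,"ax":0,"ay":0,"az":0,"gripper":0.0}
    - {"tx":0,"ty":0,"tz":-0.016,"ax":0,"ay":0,"az":0,"gripper":0.0}
    - {"tx":0,"ty":0,"tz":-0.016,"ax":0,"ay":0,"az":0,"gripper":0.0}
    - {"tx":0,"ty":0,"tz":-0.016,"ax":0,"ay":0,"az":0,"gripper":0.0}
    - {"tx":0,"ty":0,"tz":-0.016,"ax":0,"ay":0,"az":0,"gripper":0.0}

```text
time_s: 16.08
ee_pos: [0.4317, 0.1327, 0.2137]
tcp_rot: [[-0.973, 0.233, -0.0], [0.233, 0.973, -0.0], [0.0, -0.0, -1.0]]
ft_force: [1.9, -1.5, -15.5]
finger_gap: 0.0114
gripper_force: 58.9
```

Emit:
jog_arm:
  steps:
    - {"tx":0,"ty":0,"tz":-0.016,"ax":0,"ay":0,"az":0,"gripper":0.0}
    - {"tx":0,"ty":0,"tz":-0.016,"ax":0,"ay":0,"az":0,"gripper":0.0}
    - {"tx":0,"ty":0,"tz":-0.016,"ax":0,"ay":0,"az":0,"gripper":0.0}
    - {"tx":0,"ty":0,"tz":-0.016,"ax":0,"ay":0,"az":0,"gripper":0.0}
    - {"tx":0,"ty":0,"tz":-0.016,"ax":0,"ay":0,"az":0,"gripper":0.0}

```text
time_s: 16.5
ee_pos: [0.4317, 0.1327, 0.2158]
tcp_rot: [[-0.973, 0.233, -0.0], [0.233, 0.973, -0.0], [0.0, -0.0, -1.0]]
ft_force: [3.1, -0.3, -18.2]
finger_gap: 0.0113
gripper_force: 58.4
```

Emit:
jog_arm:
  steps:
    - {"tx":0,"ty":0,"tz":-0.016,"ax":0,"ay":0,"az":0,"gripper":0.0}
    - {"tx":0,"ty":0,"tz":-0.016,"ax":0,"ay":0,"az":0,"gripper":0.0}
    - {"tx":0,"ty":0,"tz":-0.016,"ax":0,"ay":0,"az":0,"gripper":0.0}
    - {"tx":0,"ty":0,"tz":-0.016,"ax":0,"ay":0,"az":0,"gripper":0.0}
    - {"tx":0,"ty":0,"tz":-0.016,"ax":0,"ay":0,"az":0,"gripper":0.0}

```text
time_s: 16.92
ee_pos: [0.4318, 0.1327, 0.2182]
tcp_rot: [[-0.973, 0.233, 0.0], [0.233, 0.973, 0.0], [-0.0, 0.0, -1.0]]
ft_force: [-1.4, -2.1, -3.9]
finger_gap: 0.0112
gripper_force: 60.4
```

Emit:
jog_arm:
  steps:
    - {"tx":0,"ty":0,"tz":-0.016,"ax":0,"ay":0,"az":0,"gripper":0.0}
    - {"tx":0,"ty":0,"tz":-0.016,"ax":0,"ay":0,"az":0,"gripper":0.0}
    - {"tx":0,"ty":0,"tz":-0.016,"ax":0,"ay":0,"az":0,"gripper":0.0}
    - {"tx":0,"ty":0,"tz":-0.016,"ax":0,"ay":0,"az":0,"gripper":0.0}
    - {"tx":0,"ty":0,"tz":0,"ax":0,"ay":0,"az":0,"gripper":0.0}

```text
time_s: 17.33
ee_pos: [0.4317, 0.1327, 0.2194]
tcp_rot: [[-0.973, 0.233, 0.0], [0.233, 0.973, -0.0], [-0.0, 0.0, -1.0]]
ft_force: [-1.0, -1.6, -4.9]
finger_gap: 0.0111
gripper_force: 59.9
```

Emit:
jog_arm:
  steps:
    - {"tx":0,"ty":0,"tz":-0.016,"ax":0,"ay":0,"az":0,"gripper":0.0}
    - {"tx":0,"ty":0,"tz":-0.016,"ax":0,"ay":0,"az":0,"gripper":0.0}
    - {"tx":0,"ty":0,"tz":-0.016,"ax":0,"ay":0,"az":0,"gripper":0.0}
    - {"tx":0,"ty":0,"tz":0,"ax":0,"ay":0,"az":0,"gripper":0.0}
    - {"tx":0,"ty":0,"tz":0,"ax":0,"ay":0,"az":0,"gripper":0.0}

```text
time_s: 17.75
ee_pos: [0.4317, 0.1327, 0.2206]
tcp_rot: [[-0.973, 0.233, -0.0], [0.233, 0.973, -0.0], [0.0, -0.0, -1.0]]
ft_force: [-0.7, -1.9, -5.8]
finger_gap: 0.0113
gripper_force: 59.9
```

Emit:
jog_arm:
  steps:
    - {"tx":0,"ty":0,"tz":0.01,"ax":0,"ay":0,"az":0,"gripper":0.0}
    - {"tx":0,"ty":0,"tz":0.01,"ax":0,"ay":0,"az":0,"gripper":0.0}
    - {"tx":0,"ty":0,"tz":0.01,"ax":0,"ay":0,"az":0,"gripper":0.0}
    - {"tx":0,"ty":0,"tz":0.01,"ax":0,"ay":0,"az":0,"gripper":0.0}
    - {"tx":0,"ty":0,"tz":0,"ax":0,"ay":0,"az":0,"gripper":0.0}

```text
time_s: 18.17
ee_pos: [0.4317, 0.1327, 0.2195]
tcp_rot: [[-0.973, 0.233, -0.0], [0.233, 0.973, -0.0], [0.0, -0.0, -1.0]]
ft_force: [-0.5, -1.1, -6.6]
finger_gap: 0.0112
gripper_force: 59.9
```

Emit:
jog_arm:
  steps:
    - {"tx":0,"ty":0,"tz":0.01,"ax":0,"ay":0,"az":0,"gripper":0.0}
    - {"tx":0,"ty":0,"tz":0.01,"ax":0,"ay":0,"az":0,"gripper":0.0}
    - {"tx":0,"ty":0,"tz":0,"ax":0,"ay":0,"az":0,"gripper":0.0}
    - {"tx":0,"ty":0,"tz":0,"ax":0,"ay":0,"az":0,"gripper":0.0}
    - {"tx":0,"ty":0,"tz":0,"ax":0,"ay":0,"az":0,"gripper":0.0}

```text
time_s: 18.58
ee_pos: [0.4317, 0.1327, 0.2191]
tcp_rot: [[-0.973, 0.233, -0.0], [0.233, 0.973, -0.0], [0.0, -0.0, -1.0]]
ft_force: [-0.5, -2.1, -6.6]
finger_gap: 0.0112
gripper_force: 59.9
```

Emit:
jog_arm:
  steps:
    - {"tx":0,"ty":0,"tz":0.01,"ax":0,"ay":0,"az":0,"gripper":0.0}
    - {"tx":0,"ty":0,"tz":0.01,"ax":0,"ay":0,"az":0,"gripper":0.0}
    - {"tx":0,"ty":0,"tz":0,"ax":0,"ay":0,"az":0,"gripper":0.0}
    - {"tx":0,"ty":0,"tz":0,"ax":0,"ay":0,"az":0,"gripper":0.0}
    - {"tx":0,"ty":0,"tz":0,"ax":0,"ay":0,"az":0,"gripper":0.0}

```text
time_s: 19.0
ee_pos: [0.4317, 0.1327, 0.2186]
tcp_rot: [[-0.973, 0.233, -0.0], [0.233, 0.973, -0.0], [-0.0, -0.0, -1.0]]
ft_force: [-1.3, -1.7, -5.7]
finger_gap: 0.0113
gripper_force: 59.9
```

Emit:
jog_arm:
  steps:
    - {"tx":0,"ty":0,"tz":0.01,"ax":0,"ay":0,"az":0,"gripper":0.0}
    - {"tx":0,"ty":0,"tz":0.01,"ax":0,"ay":0,"az":0,"gripper":0.0}
    - {"tx":0,"ty":0,"tz":0,"ax":0,"ay":0,"az":0,"gripper":0.0}
    - {"tx":0,"ty":0,"tz":0,"ax":0,"ay":0,"az":0,"gripper":0.0}
    - {"tx":0,"ty":0,"tz":0,"ax":0,"ay":0,"az":0,"gripper":0.0}

```text
time_s: 19.42
ee_pos: [0.4317, 0.1327, 0.2182]
tcp_rot: [[-0.973, 0.233, 0.0], [0.233, 0.973, 0.0], [-0.0, 0.0, -1.0]]
ft_force: [-2.8, -1.9, -1.5]
finger_gap: 0.0114
gripper_force: 60.4
```

The pull has almost gone, so the tooth is sitting on the pawl. I'll lower it a touch more, ease the grip and let go.

Emit:
jog_arm:
  grip_force: 20
  steps:
    - {"tx":0,"ty":0,"tz":0.005,"ax":0,"ay":0,"az":0,"gripper":0.0}
    - {"tx":0,"ty":0,"tz":0,"ax":0,"ay":0,"az":0,"gripper":0.0}
    - {"tx":0,"ty":0,"tz":0,"ax":0,"ay":0,"az":0,"gripper":0.0}
    - {"tx":0,"ty":0,"tz":0,"ax":0,"ay":0,"az":0,"gripper":0.0}
    - {"tx":0,"ty":0,"tz":0,"ax":0,"ay":0,"az":0,"gripper":0.0}

```text
time_s: 19.83
ee_pos: [0.4317, 0.1327, 0.2181]
tcp_rot: [[-0.973, 0.233, 0.0], [0.233, 0.973, 0.0], [-0.0, 0.0, -1.0]]
ft_force: [-3.2, -2.4, 1.9]
finger_gap: 0.011
gripper_force: 60.7
```

Emit:
jog_arm:
  steps:
    - {"tx":0,"ty":0,"tz":0,"ax":0,"ay":0,"az":0,"gripper":0.18}
    - {"tx":0,"ty":0,"tz":0,"ax":0,"ay":0,"az":0,"gripper":0.25}
    - {"tx":0,"ty":0,"tz":0,"ax":0,"ay":0,"az":0,"gripper":0.35}
    - {"tx":0,"ty":0,"tz":0,"ax":0,"ay":0,"az":0,"gripper":0.45}
    - {"tx":0,"ty":0,"tz":0,"ax":0,"ay":0,"az":0,"gripper":0.5}

```text
time_s: 20.25
ee_pos: [0.4318, 0.1328, 0.218]
tcp_rot: [[-0.973, 0.232, 0.0], [0.232, 0.973, 0.0], [-0.0, 0.0, -1.0]]
ft_force: [0.5, -0.6, 0.4]
finger_gap: 0.0425
gripper_force: 0.0
```

Emit:
jog_arm:
  steps:
    - {"tx":0,"ty":0,"tz":-0.4,"ax":0,"ay":0,"az":0,"gripper":0.5}
    - {"tx":0,"ty":0,"tz":-0.8,"ax":0,"ay":0,"az":0,"gripper":0.5}
    - {"tx":0,"ty":0,"tz":-0.9,"ax":0,"ay":0,"az":0,"gripper":0.6}
    - {"tx":0,"ty":0,"tz":-0.9,"ax":0,"ay":0,"az":0,"gripper":0.8}
    - {"tx":0,"ty":0,"tz":-0.5,"ax":0,"ay":0,"az":0,"gripper":1}

```text
time_s: 20.67
ee_pos: [0.4323, 0.1328, 0.3076]
tcp_rot: [[-0.973, 0.233, 0.002], [0.233, 0.973, 0.001], [-0.002, 0.001, -1.0]]
ft_force: [0.2, 0.7, 0.2]
finger_gap: 0.0737
gripper_force: 0.0
```

Emit:
jog_arm:
  steps:
    - {"tx":0.1,"ty":-0.4,"tz":0,"ax":0,"ay":0,"az":0,"gripper":1}
    - {"tx":0.1,"ty":-0.8,"tz":0,"ax":0,"ay":0,"az":0,"gripper":1}
    - {"tx":0.1,"ty":-0.8,"tz":0,"ax":0,"ay":0,"az":0,"gripper":1}
    - {"tx":0,"ty":-0.6,"tz":0,"ax":0,"ay":0,"az":0,"gripper":1}
    - {"tx":0,"ty":0,"tz":0,"ax":0,"ay":0,"az":0,"gripper":1}

```text
time_s: 21.08
ee_pos: [0.4083, 0.0684, 0.3052]
tcp_rot: [[-0.972, 0.235, -0.0], [0.235, 0.972, -0.0], [0.0, -0.0, -1.0]]
ft_force: [1.3, 0.5, 0.4]
finger_gap: 0.0852
gripper_force: 0.0
```

Run:
```python
from h import *
s=sensors.state();t=np.array(s['ee_pos']);print(np.round(t,4),np.round(s['qpos'],2))
f=grab('wrist','w4.png');P=pts(f);I=f['pixels'].astype(int)
n=np.hypot(P[...,0]-.48,P[...,1]-.115)
m=(abs(P[...,2]-.208)<.008)&(n<.1)
print('plat z',np.median(P[m][:,2]),m.sum())
m&=I.min(-1)>120
r=cv2.minAreaRect((P[m][:,:2]*1000).astype(np.float32));print(r)
m=(abs(P[...,2]-.255)<.006)&(np.hypot(P[...,0]-.433,P[...,1]-.13)<.03)
Q=P[m];print('lug',len(Q),Q.mean(0) if len(Q) else '',cv2.minAreaRect((Q[:,:2]*1000).astype(np.float32)) if len(Q) else '')
```

```text
[0.4083 0.0684 0.3052] [-0.64  0.09  0.36  2.03 -0.04  1.03  1.07]
plat z 0.20719736477321726 7466
((474.1313171386719, 121.9498519897461), (72.69672393798828, 108.1751708984375), 74.24246215820312)
lug 536 [0.43321173 0.13169037 0.25416598] ((434.1023864746094, 132.46075439453125), (12.206610679626465, 19.535072326660156), 75.38015747070312)
```

View pics/w4.png

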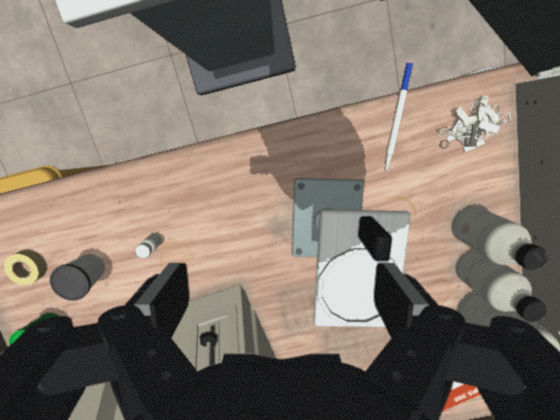

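The platform is at z=0.207, a raise of 62 mm, and it is resting and stable. The seat works out at (0.4865,0.1185). The cup is at (75,278), the vial at (147,245) and the tape at (22,266). I'll move above the cup.

Emit:
jog_arm:
  steps:
    - {"tx":-0.38,"ty":-0.6,"tz":0,"ax":0,"ay":0,"az":0,"gripper":1}
    - {"tx":-0.38,"ty":-0.8,"tz":0,"ax":0,"ay":0,"az":0,"gripper":1}
    - {"tx":-0.38,"ty":-0.8,"tz":0,"ax":0,"ay":0,"az":0,"gripper":1}
    - {"tx":-0.38,"ty":-0.8,"tz":0,"ax":0,"ay":0,"az":0,"gripper":1}
    - {"tx":-0.38,"ty":-0.8,"tz":0.3,"ax":0,"ay":0,"az":0,"gripper":1}

```text
time_s: 21.55
ee_pos: [0.4341, -0.0328, 0.2984]
tcp_rot: [[-0.973, 0.232, 0.001], [0.232, 0.973, 0.0], [-0.001, 0.001, -1.0]]
ft_force: [1.1, -0.4, 0.4]
finger_gap: 0.0853
gripper_force: 0.0
```

Emit:
jog_arm:
  steps:
    - {"tx":-0.38,"ty":-0.9,"tz":0.6,"ax":0,"ay":0,"az":0,"gripper":1}
    - {"tx":-0.38,"ty":-0.9,"tz":0.6,"ax":0,"ay":0,"az":0,"gripper":1}
    - {"tx":-0.38,"ty":-0.9,"tz":0.6,"ax":0,"ay":0,"az":0,"gripper":1}
    - {"tx":-0.38,"ty":-0.9,"tz":0.6,"ax":0,"ay":0,"az":0,"gripper":1}
    - {"tx":-0.38,"ty":-0.9,"tz":0.6,"ax":0,"ay":0,"az":0,"gripper":1}

```text
time_s: 21.97
ee_pos: [0.4536, -0.1534, 0.2218]
tcp_rot: [[-0.973, 0.232, -0.0], [0.232, 0.973, -0.0], [0.0, -0.0, -1.0]]
ft_force: [0.6, 0.4, 0.9]
finger_gap: 0.0853
gripper_force: 0.0
```

Emit:
jog_arm:
  steps:
    - {"tx":-0.38,"ty":-0.8,"tz":0.6,"ax":0,"ay":0,"az":0,"gripper":1}
    - {"tx":-0.38,"ty":-0.8,"tz":0.6,"ax":0,"ay":0,"az":0,"gripper":1}
    - {"tx":-0.38,"ty":-0.8,"tz":0.6,"ax":0,"ay":0,"az":0,"gripper":1}
    - {"tx":-0.38,"ty":-0.6,"tz":0.6,"ax":0,"ay":0,"az":0,"gripper":1}
    - {"tx":-0.38,"ty":-0.5,"tz":0.5,"ax":0,"ay":0,"az":0,"gripper":1}

```text
time_s: 22.38
ee_pos: [0.4792, -0.2498, 0.1487]
tcp_rot: [[-0.972, 0.233, -0.001], [0.233, 0.972, 0.0], [0.001, -0.0, -1.0]]
ft_force: [-0.2, 0.1, -0.2]
finger_gap: 0.0853
gripper_force: 0.0
```

Emit:
jog_arm:
  steps:
    - {"tx":0,"ty":0,"tz":0,"ax":0,"ay":0,"az":0,"gripper":1}
    - {"tx":0,"ty":0,"tz":0,"ax":0,"ay":0,"az":0,"gripper":1}
    - {"tx":0,"ty":0,"tz":0,"ax":0,"ay":0,"az":0,"gripper":1}
    - {"tx":0,"ty":0,"tz":0,"ax":0,"ay":0,"az":0,"gripper":1}
    - {"tx":0,"ty":0,"tz":0,"ax":0,"ay":0,"az":0,"gripper":1}

```text
time_s: 22.8
ee_pos: [0.4795, -0.2481, 0.151]
tcp_rot: [[-0.973, 0.232, 0.001], [0.232, 0.973, 0.0], [-0.001, 0.0, -1.0]]
ft_force: [-0.4, -0.2, 0.6]
finger_gap: 0.0853
gripper_force: 0.0
```

Run:
```python
from h import *
s=sensors.state();t=np.array(s['ee_pos']);R=np.array(s['tcp_rot']);print(np.round(t,4),np.round(s['qpos'],2),np.round(R,3).tolist())
f=grab('wrist','w5.png');P=pts(f);I=f['pixels'].astype(int)
m=(abs(P[...,2]-.058)<.006)&(np.hypot(P[...,0]-.476,P[...,1]+.256)<.045)
Q=P[m];c,r=cv2.minEnclosingCircle((Q[:,:2]*1000).astype(np.float32));print('cup',len(Q),np.median(Q[:,2]),c,r,Q.mean(0))
L=(np.array([c[0]/1000,c[1]/1000,.058])-t)@R;print('tool',np.round(L,4))
```

```text
[ 0.4795 -0.2481  0.151 ] [ 0.05  0.53  0.44  1.92 -0.32  0.76  2.01] [[-0.973, 0.232, 0.001], [0.232, 0.973, 0.0], [-0.001, 0.0, -1.0]]
cup 3680 0.05610677253546856 (477.8699035644531, -253.56443786621094) 27.5386905670166 [ 0.47716694 -0.25339138  0.0562029 ]
tool [ 0.0004 -0.0058  0.093 ]
```

View pics/w5.png

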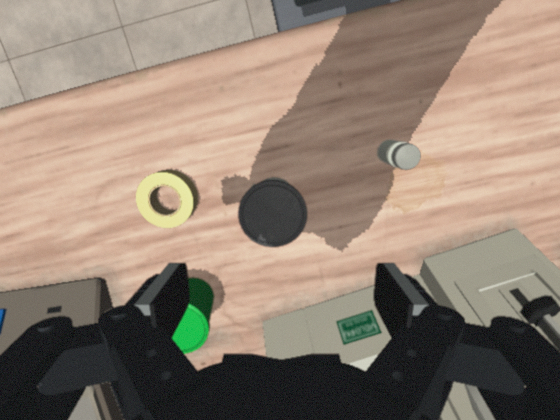

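The lid is at (273,212), world (0.478,-0.2535), with radius 27.5 mm as expected. It is 6 mm off the finger midline. I'll correct that, descend and grip.

Emit:
jog_arm:
  grip_force: 25
  steps:
    - {"tx":0.02,"ty":-0.23,"tz":0.5,"ax":0,"ay":0,"az":0,"gripper":1}
    - {"tx":0,"ty":0,"tz":0.9,"ax":0,"ay":0,"az":0,"gripper":1}
    - {"tx":0,"ty":0,"tz":0.9,"ax":0,"ay":0,"az":0,"gripper":1}
    - {"tx":0,"ty":0,"tz":0.9,"ax":0,"ay":0,"az":0,"gripper":1}
    - {"tx":0,"ty":0,"tz":0.8,"ax":0,"ay":0,"az":0,"gripper":1}

```text
time_s: 23.27
ee_pos: [0.4776, -0.2538, 0.0497]
tcp_rot: [[-0.973, 0.232, 0.0], [0.232, 0.973, -0.0], [-0.0, 0.0, -1.0]]
ft_force: [0.2, 0.8, -0.7]
finger_gap: 0.0857
gripper_force: 0.0
```

Emit:
jog_arm:
  steps:
    - {"tx":0,"ty":0,"tz":0.8,"ax":0,"ay":0,"az":0,"gripper":1}
    - {"tx":0,"ty":0,"tz":0.6,"ax":0,"ay":0,"az":0,"gripper":1}
    - {"tx":0,"ty":0,"tz":0.16,"ax":0,"ay":0,"az":0,"gripper":1}
    - {"tx":0,"ty":0,"tz":0,"ax":0,"ay":0,"az":0,"gripper":1}
    - {"tx":0,"ty":0,"tz":0,"ax":0,"ay":0,"az":0,"gripper":0.9}

```text
time_s: 23.68
ee_pos: [0.4778, -0.2544, 0.0122]
tcp_rot: [[-0.973, 0.233, 0.001], [0.233, 0.973, -0.0], [-0.001, -0.0, -1.0]]
ft_force: [0.2, 0.4, -0.1]
finger_gap: 0.0773
gripper_force: 0.0
```

Emit:
jog_arm:
  steps:
    - {"tx":0,"ty":0,"tz":0,"ax":0,"ay":0,"az":0,"gripper":0.75}
    - {"tx":0,"ty":0,"tz":0,"ax":0,"ay":0,"az":0,"gripper":0.65}
    - {"tx":0,"ty":0,"tz":0,"ax":0,"ay":0,"az":0,"gripper":0.55}
    - {"tx":0,"ty":0,"tz":0,"ax":0,"ay":0,"az":0,"gripper":0.4}
    - {"tx":0,"ty":0,"tz":0,"ax":0,"ay":0,"az":0,"gripper":0.4}

```text
time_s: 24.1
ee_pos: [0.4781, -0.2546, 0.0126]
tcp_rot: [[-0.973, 0.233, 0.002], [0.233, 0.973, -0.001], [-0.002, -0.0, -1.0]]
ft_force: [-1.4, -0.2, 10.5]
finger_gap: 0.0521
gripper_force: 23.1
```

Gripped at 52 mm. Now I'll lift and carry the cup to the seat.

Emit:
jog_arm:
  steps:
    - {"tx":0,"ty":0,"tz":-0.3,"ax":0,"ay":0,"az":0,"gripper":0.4}
    - {"tx":0,"ty":0,"tz":-0.6,"ax":0,"ay":0,"az":0,"gripper":0.4}
    - {"tx":0,"ty":0,"tz":-0.8,"ax":0,"ay":0,"az":0,"gripper":0.4}
    - {"tx":0,"ty":0,"tz":-0.9,"ax":0,"ay":0,"az":0,"gripper":0.4}
    - {"tx":0,"ty":0.2,"tz":-0.9,"ax":0,"ay":0,"az":0,"gripper":0.4}

```text
time_s: 24.52
ee_pos: [0.4781, -0.2502, 0.1006]
tcp_rot: [[-0.972, 0.234, 0.0], [0.234, 0.972, -0.0], [-0.0, -0.0, -1.0]]
ft_force: [-0.1, -0.6, 0.0]
finger_gap: 0.0518
gripper_force: 26.1
```

Emit:
jog_arm:
  steps:
    - {"tx":0.16,"ty":0.4,"tz":-0.8,"ax":0,"ay":0,"az":0,"gripper":0.4}
    - {"tx":0.16,"ty":0.6,"tz":-0.8,"ax":0,"ay":0,"az":0,"gripper":0.4}
    - {"tx":0.16,"ty":0.8,"tz":-0.8,"ax":0,"ay":0,"az":0,"gripper":0.4}
    - {"tx":0.16,"ty":0.8,"tz":-0.8,"ax":0,"ay":0,"az":0,"gripper":0.4}
    - {"tx":0.16,"ty":0.8,"tz":-0.8,"ax":0,"ay":0,"az":0,"gripper":0.4}

```text
time_s: 24.93
ee_pos: [0.4785, -0.1613, 0.2006]
tcp_rot: [[-0.972, 0.233, 0.0], [0.233, 0.972, 0.0], [-0.0, 0.0, -1.0]]
ft_force: [0.8, -0.3, -0.4]
finger_gap: 0.0523
gripper_force: 26.1
```

Emit:
jog_arm:
  steps:
    - {"tx":0.16,"ty":0.8,"tz":-0.8,"ax":0,"ay":0,"az":0,"gripper":0.4}
    - {"tx":0.16,"ty":0.8,"tz":-0.8,"ax":0,"ay":0,"az":0,"gripper":0.4}
    - {"tx":0.16,"ty":0.8,"tz":-0.8,"ax":0,"ay":0,"az":0,"gripper":0.4}
    - {"tx":0.16,"ty":0.8,"tz":-0.4,"ax":0,"ay":0,"az":0,"gripper":0.4}
    - {"tx":0.16,"ty":0.8,"tz":0,"ax":0,"ay":0,"az":0,"gripper":0.4}

```text
time_s: 25.35
ee_pos: [0.4833, -0.0594, 0.2718]
tcp_rot: [[-0.972, 0.233, 0.004], [0.233, 0.972, 0.001], [-0.004, 0.002, -1.0]]
ft_force: [-0.0, -0.4, -0.1]
finger_gap: 0.0523
gripper_force: 26.1
```

Emit:
jog_arm:
  steps:
    - {"tx":0.17,"ty":0.8,"tz":0,"ax":0,"ay":0,"az":0,"gripper":0.4}
    - {"tx":0.17,"ty":0.8,"tz":0,"ax":0,"ay":0,"az":0,"gripper":0.4}
    - {"tx":0.17,"ty":0.8,"tz":0,"ax":0,"ay":0,"az":0,"gripper":0.4}
    - {"tx":0.17,"ty":0.8,"tz":0,"ax":0,"ay":0,"az":0,"gripper":0.4}
    - {"tx":0.17,"ty":0.8,"tz":0,"ax":0,"ay":0,"az":0,"gripper":0.4}

```text
time_s: 25.77
ee_pos: [0.485, 0.0429, 0.2697]
tcp_rot: [[-0.972, 0.233, 0.001], [0.233, 0.972, 0.0], [-0.0, 0.001, -1.0]]
ft_force: [0.2, 1.4, -0.8]
finger_gap: 0.0522
gripper_force: 26.1
```

Emit:
jog_arm:
  steps:
    - {"tx":0.17,"ty":0.8,"tz":0,"ax":0,"ay":0,"az":0,"gripper":0.4}
    - {"tx":0.17,"ty":0.7,"tz":0,"ax":0,"ay":0,"az":0,"gripper":0.4}
    - {"tx":0.15,"ty":0.6,"tz":0,"ax":0,"ay":0,"az":0,"gripper":0.4}
    - {"tx":0.1,"ty":0.4,"tz":0,"ax":0,"ay":0,"az":0,"gripper":0.4}
    - {"tx":0.05,"ty":0.2,"tz":0,"ax":0,"ay":0,"az":0,"gripper":0.4}

```text
time_s: 26.18
ee_pos: [0.4853, 0.1125, 0.2694]
tcp_rot: [[-0.973, 0.231, 0.0], [0.231, 0.973, 0.0], [-0.0, 0.0, -1.0]]
ft_force: [-0.2, -0.2, -1.2]
finger_gap: 0.0519
gripper_force: 26.1
```

Emit:
jog_arm:
  steps:
    - {"tx":0,"ty":0,"tz":0,"ax":0,"ay":0,"az":0,"gripper":0.4}
    - {"tx":0,"ty":0,"tz":0,"ax":0,"ay":0,"az":0,"gripper":0.4}
    - {"tx":0,"ty":0,"tz":0,"ax":0,"ay":0,"az":0,"gripper":0.4}
    - {"tx":0,"ty":0,"tz":0,"ax":0,"ay":0,"az":0,"gripper":0.4}
    - {"tx":0,"ty":0,"tz":0,"ax":0,"ay":0,"az":0,"gripper":0.4}

```text
time_s: 26.6
ee_pos: [0.4855, 0.1107, 0.269]
tcp_rot: [[-0.972, 0.234, 0.0], [0.234, 0.972, -0.0], [-0.0, -0.0, -1.0]]
ft_force: [0.2, 0.6, -0.2]
finger_gap: 0.0522
gripper_force: 26.1
```

Run:
```python
from h import *
s=sensors.state();t=np.array(s['ee_pos']);R=np.array(s['tcp_rot']);print(np.round(t,4))
print('to go',np.round((np.array([.4865,.1185,.22])-t)@R,4))
f=grab('wrist','w6.png');P=pts(f)
m=(abs(P[...,2]-(t[2]+.0454))<.012)&(np.hypot(*(P[...,:2]-t[:2]).transpose(2,0,1))<.04)
L=(P[m]-t)@R;print('cup top',len(L),np.round(np.percentile(L,[1,50,99],axis=0),4))
m=(abs(P[...,2]-.255)<.006)&(np.hypot(P[...,0]-.433,P[...,1]-.13)<.03)
Q=P[m];print('lug',len(Q),cv2.minAreaRect((Q[:,:2]*1000).astype(np.float32)) if len(Q) else '')
```

```text
[0.4855 0.1107 0.269 ]
to go [0.0009 0.0078 0.049 ]
cup top 16187 [[-0.015  -0.0387 -0.0568]
 [ 0.0085  0.0004 -0.0433]
 [ 0.0275  0.0366 -0.0362]]
lug 929 ((434.9048767089844, 132.91514587402344), (12.0035982131958, 20.050153732299805), 75.25047302246094)
```

View pics/w6.png

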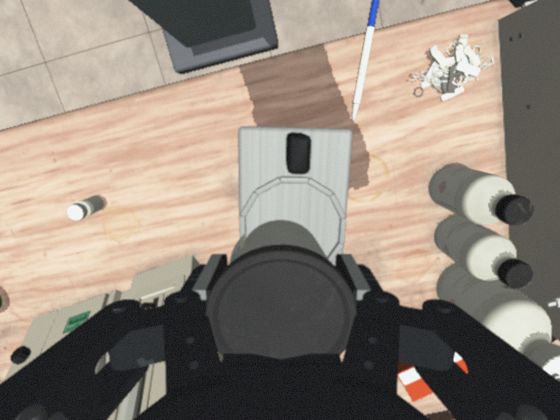

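The lug and lid are visible, and the cup is centred between the pads. It needs 8 mm more in +y and then the descent.

Emit:
jog_arm:
  steps:
    - {"tx":0.04,"ty":0.31,"tz":0.2,"ax":0,"ay":0,"az":0,"gripper":0.4}
    - {"tx":0,"ty":0,"tz":0.4,"ax":0,"ay":0,"az":0,"gripper":0.4}
    - {"tx":0,"ty":0,"tz":0.5,"ax":0,"ay":0,"az":0,"gripper":0.4}
    - {"tx":0,"ty":0,"tz":0.4,"ax":0,"ay":0,"az":0,"gripper":0.4}
    - {"tx":0,"ty":0,"tz":0.1,"ax":0,"ay":0,"az":0,"gripper":0.4}

```text
time_s: 27.07
ee_pos: [0.4855, 0.119, 0.2269]
tcp_rot: [[-0.973, 0.232, -0.002], [0.232, 0.973, -0.001], [0.002, -0.002, -1.0]]
ft_force: [-0.6, -0.3, -1.6]
finger_gap: 0.0519
gripper_force: 26.1
```

Emit:
jog_arm:
  steps:
    - {"tx":0,"ty":0,"tz":0,"ax":0,"ay":0,"az":0,"gripper":0.4}
    - {"tx":0,"ty":0,"tz":0,"ax":0,"ay":0,"az":0,"gripper":0.4}
    - {"tx":0,"ty":0,"tz":0,"ax":0,"ay":0,"az":0,"gripper":0.4}
    - {"tx":0,"ty":0,"tz":0,"ax":0,"ay":0,"az":0,"gripper":0.4}
    - {"tx":0,"ty":0,"tz":0,"ax":0,"ay":0,"az":0,"gripper":0.4}

```text
time_s: 27.48
ee_pos: [0.4865, 0.1192, 0.2293]
tcp_rot: [[-0.973, 0.233, 0.001], [0.233, 0.973, 0.0], [-0.001, 0.0, -1.0]]
ft_force: [-0.3, 0.0, -1.2]
finger_gap: 0.0521
gripper_force: 26.1
```

Emit:
jog_arm:
  steps:
    - {"tx":0,"ty":0,"tz":0.06,"ax":0,"ay":0,"az":0,"gripper":0.4}
    - {"tx":0,"ty":0,"tz":0.06,"ax":0,"ay":0,"az":0,"gripper":0.4}
    - {"tx":0,"ty":0,"tz":0.06,"ax":0,"ay":0,"az":0,"gripper":0.4}
    - {"tx":0,"ty":0,"tz":0.06,"ax":0,"ay":0,"az":0,"gripper":0.4}
    - {"tx":0,"ty":0,"tz":0.0,"ax":0,"ay":0,"az":0,"gripper":0.4}

```text
time_s: 27.9
ee_pos: [0.4862, 0.1191, 0.2226]
tcp_rot: [[-0.973, 0.233, -0.0], [0.233, 0.973, -0.0], [0.0, -0.0, -1.0]]
ft_force: [-0.2, 0.1, -1.4]
finger_gap: 0.0519
gripper_force: 26.1
```

Emit:
jog_arm:
  steps:
    - {"tx":0,"ty":0,"tz":0.02,"ax":0,"ay":0,"az":0,"gripper":0.4}
    - {"tx":0,"ty":0,"tz":0.02,"ax":0,"ay":0,"az":0,"gripper":0.4}
    - {"tx":0,"ty":0,"tz":0,"ax":0,"ay":0,"az":0,"gripper":0.4}
    - {"tx":0,"ty":0,"tz":0,"ax":0,"ay":0,"az":0,"gripper":0.4}
    - {"tx":0,"ty":0,"tz":0,"ax":0,"ay":0,"az":0,"gripper":0.4}

```text
time_s: 28.32
ee_pos: [0.4863, 0.1191, 0.222]
tcp_rot: [[-0.973, 0.233, 0.0], [0.233, 0.973, -0.0], [-0.0, -0.0, -1.0]]
ft_force: [0.1, -0.5, -0.3]
finger_gap: 0.0523
gripper_force: 26.1
```

Emit:
jog_arm:
  steps:
    - {"tx":0,"ty":0,"tz":0.02,"ax":0,"ay":0,"az":0,"gripper":0.4}
    - {"tx":0,"ty":0,"tz":0.02,"ax":0,"ay":0,"az":0,"gripper":0.4}
    - {"tx":0,"ty":0,"tz":0,"ax":0,"ay":0,"az":0,"gripper":0.4}
    - {"tx":0,"ty":0,"tz":0,"ax":0,"ay":0,"az":0,"gripper":0.4}
    - {"tx":0,"ty":0,"tz":0,"ax":0,"ay":0,"az":0,"gripper":0.4}

```text
time_s: 28.73
ee_pos: [0.4863, 0.1191, 0.221]
tcp_rot: [[-0.973, 0.233, -0.0], [0.233, 0.973, -0.0], [0.0, -0.0, -1.0]]
ft_force: [0.6, 0.5, 0.0]
finger_gap: 0.052
gripper_force: 26.1
```

Next come 0.5 mm steps until contact.

Emit:
jog_arm:
  steps:
    - {"tx":0,"ty":0,"tz":0.01,"ax":0,"ay":0,"az":0,"gripper":0.4}
    - {"tx":0,"ty":0,"tz":0.01,"ax":0,"ay":0,"az":0,"gripper":0.4}
    - {"tx":0,"ty":0,"tz":0,"ax":0,"ay":0,"az":0,"gripper":0.4}
    - {"tx":0,"ty":0,"tz":0,"ax":0,"ay":0,"az":0,"gripper":0.4}
    - {"tx":0,"ty":0,"tz":0,"ax":0,"ay":0,"az":0,"gripper":0.4}

```text
time_s: 29.15
ee_pos: [0.4863, 0.1191, 0.2205]
tcp_rot: [[-0.973, 0.233, 0.0], [0.233, 0.973, -0.0], [-0.0, -0.0, -1.0]]
ft_force: [0.7, -0.5, 0.2]
finger_gap: 0.0523
gripper_force: 26.1
```

Emit:
jog_arm:
  steps:
    - {"tx":0,"ty":0,"tz":0.01,"ax":0,"ay":0,"az":0,"gripper":0.4}
    - {"tx":0,"ty":0,"tz":0.01,"ax":0,"ay":0,"az":0,"gripper":0.4}
    - {"tx":0,"ty":0,"tz":0,"ax":0,"ay":0,"az":0,"gripper":0.4}
    - {"tx":0,"ty":0,"tz":0,"ax":0,"ay":0,"az":0,"gripper":0.4}
    - {"tx":0,"ty":0,"tz":0,"ax":0,"ay":0,"az":0,"gripper":0.4}

```text
time_s: 29.57
ee_pos: [0.4863, 0.1191, 0.22]
tcp_rot: [[-0.973, 0.233, 0.0], [0.233, 0.973, -0.0], [-0.0, 0.0, -1.0]]
ft_force: [0.2, 1.2, -1.5]
finger_gap: 0.0524
gripper_force: 26.1
```

Emit:
jog_arm:
  steps:
    - {"tx":0,"ty":0,"tz":0.008,"ax":0,"ay":0,"az":0,"gripper":0.4}
    - {"tx":0,"ty":0,"tz":0,"ax":0,"ay":0,"az":0,"gripper":0.4}
    - {"tx":0,"ty":0,"tz":0,"ax":0,"ay":0,"az":0,"gripper":0.4}
    - {"tx":0,"ty":0,"tz":0,"ax":0,"ay":0,"az":0,"gripper":0.4}
    - {"tx":0,"ty":0,"tz":0,"ax":0,"ay":0,"az":0,"gripper":0.4}

```text
time_s: 29.98
ee_pos: [0.4863, 0.1191, 0.2198]
tcp_rot: [[-0.973, 0.233, 0.0], [0.233, 0.973, 0.0], [-0.0, 0.0, -1.0]]
ft_force: [-1.2, -0.9, 2.6]
finger_gap: 0.0524
gripper_force: 25.8
```

Emit:
jog_arm:
  steps:
    - {"tx":0,"ty":0,"tz":0.008,"ax":0,"ay":0,"az":0,"gripper":0.4}
    - {"tx":0,"ty":0,"tz":0,"ax":0,"ay":0,"az":0,"gripper":0.4}
    - {"tx":0,"ty":0,"tz":0,"ax":0,"ay":0,"az":0,"gripper":0.4}
    - {"tx":0,"ty":0,"tz":0,"ax":0,"ay":0,"az":0,"gripper":0.4}
    - {"tx":0,"ty":0,"tz":0,"ax":0,"ay":0,"az":0,"gripper":0.4}

```text
time_s: 30.4
ee_pos: [0.4864, 0.1191, 0.2197]
tcp_rot: [[-0.973, 0.233, 0.0], [0.233, 0.973, 0.0], [-0.0, 0.0, -1.0]]
ft_force: [-1.4, -0.5, 4.9]
finger_gap: 0.052
gripper_force: 25.6
```

Contact at 5 N. I'll open and retreat.

Emit:
jog_arm:
  steps:
    - {"tx":0,"ty":0,"tz":0,"ax":0,"ay":0,"az":0,"gripper":0.65}
    - {"tx":0,"ty":0,"tz":0,"ax":0,"ay":0,"az":0,"gripper":0.75}
    - {"tx":0,"ty":0,"tz":0,"ax":0,"ay":0,"az":0,"gripper":0.85}
    - {"tx":0,"ty":0,"tz":0,"ax":0,"ay":0,"az":0,"gripper":1}
    - {"tx":0,"ty":0,"tz":0,"ax":0,"ay":0,"az":0,"gripper":1}

```text
time_s: 30.82
ee_pos: [0.4863, 0.1191, 0.2195]
tcp_rot: [[-0.973, 0.233, -0.0], [0.233, 0.973, -0.0], [0.0, -0.0, -1.0]]
ft_force: [-0.1, 1.2, -0.2]
finger_gap: 0.0853
gripper_force: 0.0
```

Emit:
jog_arm:
  steps:
    - {"tx":0,"ty":0,"tz":-0.2,"ax":0,"ay":0,"az":0,"gripper":1}
    - {"tx":0,"ty":0,"tz":-0.5,"ax":0,"ay":0,"az":0,"gripper":1}
    - {"tx":0,"ty":0,"tz":-0.8,"ax":0,"ay":0,"az":0,"gripper":1}
    - {"tx":0,"ty":0,"tz":-0.9,"ax":0,"ay":0,"az":0,"gripper":1}
    - {"tx":0,"ty":0,"tz":-0.9,"ax":0,"ay":0,"az":0,"gripper":1}

```text
time_s: 31.23
ee_pos: [0.4861, 0.1189, 0.3033]
tcp_rot: [[-0.972, 0.233, -0.0], [0.233, 0.972, -0.0], [0.0, -0.0, -1.0]]
ft_force: [1.0, -0.5, 0.1]
finger_gap: 0.0858
gripper_force: 0.0
```

Emit:
jog_arm:
  steps:
    - {"tx":0.8,"ty":0,"tz":-0.4,"ax":0,"ay":0,"az":0,"gripper":1}
    - {"tx":0.8,"ty":0,"tz":0,"ax":0,"ay":0,"az":0,"gripper":1}
    - {"tx":0,"ty":0,"tz":0,"ax":0,"ay":0,"az":0,"gripper":1}
    - {"tx":0,"ty":0,"tz":0,"ax":0,"ay":0,"az":0,"gripper":1}
    - {"tx":0,"ty":0,"tz":0,"ax":0,"ay":0,"az":0,"gripper":1}

```text
time_s: 31.65
ee_pos: [0.4477, 0.1284, 0.3124]
tcp_rot: [[-0.973, 0.233, 0.001], [0.233, 0.973, 0.0], [-0.0, 0.0, -1.0]]
ft_force: [-0.5, 0.3, -0.3]
finger_gap: 0.0852
gripper_force: 0.0
```

Run:
```python
from h import *
f=grab('wrist');P=pts(f)
n=np.hypot(P[...,0]-.4865,P[...,1]-.1185)
m=(abs(P[...,2]-.265)<.008)&(n<.04);Q=P[m]
print('lid',len(Q),np.median(Q[:,2]),cv2.minEnclosingCircle((Q[:,:2]*1000).astype(np.float32)))
print('lid z spread',np.percentile(Q[:,2],[5,95]))
m=(abs(P[...,2]-.207)<.012)&(n<.08);print('plat z',np.median(P[m][:,2]))
f=grab('scene','s2.png')
A=cv2.resize(f['pixels'][130:350,170:420],(0,0),fx=2.4,fy=2.4,interpolation=3);cv2.imwrite('pics/s2c.png',A)
```

```text
lid 4643 0.26320028620553715 ((485.631591796875, 119.85210418701172), 27.603479385375977)
lid z spread [0.26188064 0.26502593]
plat z 0.20714856133608203
```

View pics/s2c.png

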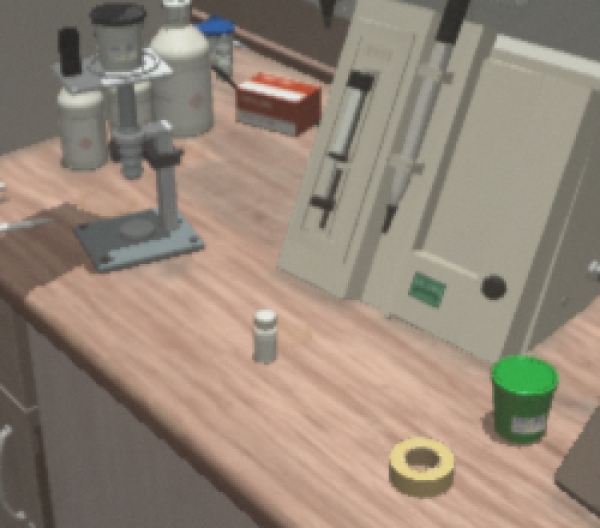

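The cup is upright in the seat at (120,38), with its lid level at z≈0.264 and its centre within 2 mm. The platform is still at 0.207, and the vial at (264,335) and tape at (421,466) have not moved. The gripper is clear.

```bash
python3 -c "
from bench import sign_off
print(sign_off())"
```

```text
the job is handed in; nothing more can be done
None
```

The job is handed in: the platform rests on the pawl at the fourth click (62 mm up), the lidded cup stands upright in the seat, and the vial and tape roll were left where they were.

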